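# Seat a plug-in card with its two locking levers

## Task

Take the spare plug-in card out of its stand and set it upright in the slot of the rack so that it rests on the stiff contacts between the two open red levers, and let go of it. Then swing both red levers inward so that they, not your hand on the card, drive both ends of the card down until each comes to its firm stop; the depth of that stop differs from rack to rack, so feel for it, pressing a lever with no more than about 25 N. Do not jam the card, and leave the things lying round about where they are.

Things in the scene. Friction and masses are not known exactly. Their poses are not given: they have to be found in the camera images.
- rack: Fixed backplane rack: dark base plate 100 x 206 x 8 mm with a grey slotted housing, guide posts and two red levers. Origin: centre of its underside on the table; x across the slot, y along the slot (left lever at +y), z up.
- slot (a point): Centre of the slot's mouth, 44 mm above the table. The slot is 12.5 mm wide (x) and 129 mm long (y); the card is 10 mm thick and 124 mm wide there.
- guide (a point): Centre of the top of the guide, 106 mm above the table: four aluminium posts, 19 to 29 mm either side of the centre along y, carry the 12.5 mm gap up to 95 mm and flare to 24 mm at 106 mm.
- contacts (a point): Middle of the slot at the height (32 mm) of the tops of two brass contact blocks 53 mm either side. The card first rests on them. About 18 N on each drives it down, with steady friction, no spring back, until the card's foot meets a hard stop 4 to 13 mm lower. The stop's depth is drawn anew each time, alike at both ends, and not reported: it is felt as a firm rise of force.
- lever_left (a joint): Angle of the red lever (body lever_left) at the rack's +y end, rad. 0: in, handle leaning 0.5 rad inward of upright; grows as the handle swings outward and down, to 1.27 (least -0.18). From 1.07 up it is clear of the card's way. With the card on the contacts it meets the card's shoulder near 0.42; with the card home it reads -0.13 to 0.30 by the depth of the stop. Stays where it is left.
- lever_right (a joint): The same for the red lever (body lever_right) at the rack's -y end; it too grows outward (towards -y) and down.
- pivot_left (a point): Axis of the left lever, along the rack's x, 82 mm from the rack's middle and 64 mm above the table. A nose 26 mm long (tip radius 4 mm) points level inward at joint 0 and presses the card's shoulder down.
- pivot_right (a point): Axis of the right lever, likewise.
- tab_left (a point): Centre of the ribbed red thumb bar (12 mm thick, 26 mm long along the rack's x) at the end of the left lever's 66 mm handle. Pushed inward from outside along its arc, slowly, it takes up to 2 N until the nose meets the card, 6 to 10 N while the contacts give, then some 8 N more per mm at the stop; 12 to 20 N there is fully home.
- tab_right (a point): The same for the right lever. Push on the bar itself; lower down the handle takes more force.
- card: The plug-in card, 10 mm thick (x), 110 mm tall, 0.25 kg. Origin: centre of its lower edge; y along its width, z up. Foot: 124 mm wide, up to 38 mm above the lower edge, ending in level shoulders on which the lever noses press; above it the card is 64 mm wide. The top 30 mm are a plain aluminium bar to be gripped across the 10 mm thickness. It starts upright in the stand.
- card_center (a point): Centre of the card, 55 mm above its lower edge.
- card_foot_left (a point): Lower edge of the card, 59.5 mm to its +y side.
- card_foot_right (a point): Lower edge of the card, 59.5 mm to its -y side.
- stand: Fixed grey stand in which the card waits: tray 138 mm long (y) with an upright pocket 34 mm tall, inner 13.5 x 128 mm, foot 80 mm wide. Origin: centre of the underside; the card's lower edge stands 5 mm above the table in it.
- tape_center (a point): Centre of a roll of yellowish tape, 104 mm across, 25 mm high, lying on the table. Leave alone.
- mouse_center (a point): Centre of a black computer mouse, 107 x 76 x 39 mm. Leave alone.
- dome_center (a point): Centre of a light metal dome part, 60 mm across, 30 mm high. Leave alone.
- flange_center (a point): Centre of a turned metal flange, 54 mm across, 51 mm high. Leave alone.
Not all that is in view belongs to the job. What is shaped like the card but blue is not meant.

How it is judged:
On the way:
1. the card stands upright in the slot, resting on the contacts, not yet driven down, and let go (horizontal distance between card_center and slot below 0.006 m and angle between card's own z axis and vertical below 0.09 rad and angle between the y axis of card and the y axis of rack, either way round below 0.06 rad and contact force between each of the fingers, the arm and card below 0.05 N and z of card_center in the frame of rack between 0.085 and 0.0905 m), for 0.2 s.
At the end, for the whole second after the job is handed in: The card stands upright in the slot (within 6 mm of its middle, 0.09 rad of vertical and 0.06 rad of the slot's direction), both ends of its lower edge are within 1.2 mm of the hard stop in the rack, both levers stand swung in (below 0.38 rad), and the card is at rest and let go (horizontal distance between card_center and slot below 0.006 m and angle between card's own z axis and vertical below 0.09 rad and angle between the y axis of card and the y axis of rack, either way round below 0.06 rad and contact force between each of the fingers, the arm and card below 0.05 N and z of buffer_left_c0 in the frame of card_foot_left above -0.0052 m and z of buffer_right_c0 in the frame of card_foot_right above -0.0052 m and value of joint each of lever_left, lever_right below 0.38 rad and linear speed of card below 0.01 m/s); the robot touches nothing.
It fails at once if a lever is pressed with more than 30 N (contact force between any of the fingers, the arm and lever_left above 30 N or contact force between any of the fingers, the arm and lever_right above 30 N).
It fails at once if the card is pushed more than 3 mm down into the contacts by the hand on the card instead of by the levers (contact force between any of the fingers, the arm and card above 1 N and horizontal distance between card_center and slot below 0.02 m and z of any of card_foot_left, card_foot_right in the frame of rack below 0.029 m).
It fails at once if the card is jammed against the rack with more than 30 N while it is held (contact force between the fingers and card above 1 N and contact force between card and rack above 30 N).
It fails at once if one of the things round about is shifted by more than 20 mm (distance of any of tape_center, mouse_center, dome_center, flange_center from where it was at the start of the episode above 0.02 m).
It also fails if it takes over 72 s, if anything falls off the work surface, if the arm or the gripper's body presses on something with over 40 N, if the wrist force passes 120 N, or if a joint passes its speed limit or range.

## Robot

A 6-joint arm with a two-finger parallel gripper is mounted at the origin on a cart in front of the work surface, level with it; the furniture and walls round the work are solid. World frame = base frame: x ahead of the robot, y to its left, z up, the work surface at z = 0. Lengths are in m, angles in rad, forces in N, time in s.
With the tool pointing down it reaches from about 0.25 to 0.775 m from the base axis. Payload 4 kg.
Tool frame: the origin (TCP) lies midway between the tips of the shut fingers; the grasp point (between the pads) lies 19 mm behind it (robot.pinch_z is the distance from the TCP to the grasp point, in m); x points along the fingers, y is the direction in which the jaws open and shut, and the axes are right-handed (so a half turn about x gives the same grasp; the last joint's range is limited). The gripper opens to 94 mm and grips with 3 to 60 N. Pads are 16 mm wide; open, the fingers measure 119 mm over their backs; the gripper's body (75 mm by 177 mm) begins 78 mm behind the grasp point.
Start: joints at [-1.38, 0.087, 1.371, -0, 1.684, -0.103], TCP at [0.159, -0.526, 0.206] pointing down, gripper open.
Joint ranges: [-3.1, 3.1], [-0.76, 2.03], [0.27, 2.55], [-1.08, 4.22], [0.17, 2.65], [-2.57, 2.57]. Speed limits (rad/s): [2.79, 2.79, 3.14, 3.14, 3.14, 3.14].

## Interface

Orientations are given as [roll, pitch, yaw] about the fixed x, y, z axes, in that order (R = Rz(yaw) Ry(pitch) Rx(roll)).
In Python, from bench import robot, imaging gives the robot as it stands. The module is installed in compiled form; this text tells all that it offers.
- The arm moves only by the tool drive_tool, never from a script. Its argument "commands" is a list that holds one entry, the list of rows, each a list of 4 numbers: the shift along the tool's x, y, z as a fraction of full scale, then the turn about the tool's x as a fraction of full scale. A call has 1 to 20 rows; each row shifts and turns the commanded pose from where the row before left it, along the tool's axes as they then stand; what a row does not reach is not made up. Full scale, the value 1, is 0.25 m for a shift and 360 degrees for a turn. A row lasts 1/10 s, in which the tool goes at most 50 mm and 8.59 degrees, less where a joint would pass 70% of its speed; a pose out of reach is approached as far as the arm can. A call with a number of a shift or a turn outside -1 to 1 is refused whole. A call with a gripper value outside its range is refused whole. "grip" is the opening, from 0 (shut) to 1 (fully open), set as the call begins (left out, the last holds). The fingers move at their own pace and stop on an object; the grip force is fixed at half the most. Time passes only in rows, so rows that do not move let the fingers close. It gives the time, the measured TCP pose, the force and the opening at its end, in the units of the state.
- robot.get_obs(): the state, without advancing time (a new reading comes with each control period).
- imaging.snapshot(name): name is "side" or "top" or "wrist"; returns a dict with "pixels" (420x560x3 uint8, red, green, blue), "z_map" (420x560 float32, m along the optical axis (not along the pixel's ray), 0 where there is no reading), "mtx" (3x3 intrinsics, pixels), "extrinsics" (4x4, takes a point from world to camera coordinates). Camera axes: x right, y up, looking along -z (the intrinsics and any distortion apply to the point x, -y, -z); pixel columns grow to the right and rows downward; lengths in m; the calibration is good to about 2 mm. A picture is of the moment at which its call begins.
- robot.close_job(): hands the job in, once; it reports no verdict.
The state is a dict: "time": time; "joint_positions": joint angles; "qvel": joint speeds; "joint_torque": joint torques, N m; "tool_pos": TCP position; "ee_rot": TCP orientation; "wrist_force": force on the tool from outside, world axes, zero at the start; "wrist_torque": the same for the moment, N m; "width": finger opening in m.
Only numpy, scipy, OpenCV 4.12 (cv2) and the standard library are available. Lean on these libraries where they do the work, as an engineer would, in place of code of your own. Each camera call takes 0.05 s, during which the arm holds its last target.

## Working session

There is one attempt and no reset: what is moved stays moved. The work goes in short steps, Python scripts to look and compute and a tool call to move; the robot and the scene stay as the last step left them, time stands still between calls to the robot, and variables do not carry over. Pictures are saved under pics/ and viewed, and the job is handed in when it is done.

Besides the shell and the picture viewer there is one more tool, called as name(argument=value, ...) on one line, values as JSON. drive_tool: Moves the arm, as the interface text tells. Shift numbers are shares of 0.25 m and turn numbers shares of 360 degrees, none past 1 either way. Its arguments: {"type":"object","properties":{"commands":{"type":"array","items":{"type":"array","items":{"type":"array","items":{"type":"number","minimum":-1,"maximum":1}}}},"grip":{"type":"number"}},"required":["commands"]}

```bash
mkdir -p pics
cat > h.py <<'E'
import numpy as np, cv2
from bench import robot, imaging
def snap(n,f=None):
    s=imaging.snapshot(n)
    if f: cv2.imwrite('pics/'+f,s['pixels'][:,:,::-1])
    np.savez('last_'+n+'.npz',**s)
    return s
def load(n): return dict(np.load('last_'+n+'.npz'))
def world(s,u,v,z=None,d=None):
    K=s['mtx'];E=s['extrinsics'];R=E[:3,:3];t=E[:3,3]
    ray=np.array([(u-K[0,2])/K[0,0],-(v-K[1,2])/K[1,1],-1.0])
    if d is not None: return R.T@(ray*d-t)
    c=-R.T@t; w=R.T@ray
    return c+w*(z-c[2])/w[2]
def proj(s,p):
    K=s['mtx'];E=s['extrinsics'];c=E[:3,:3]@np.asarray(p)+E[:3,3]
    return K[0,2]+K[0,0]*c[0]/-c[2], K[1,2]-K[1,1]*c[1]/-c[2]
def cloud(s):
    d=s['z_map'];h,w=d.shape;u,v=np.meshgrid(np.arange(w),np.arange(h))
    K=s['mtx'];E=s['extrinsics']
    c=np.stack([(u-K[0,2])/K[0,0]*d,-(v-K[1,2])/K[1,1]*d,-d],-1)
    return (c-E[:3,3])@E[:3,:3]
E
python3 - <<'E'
from h import *
np.set_printoptions(precision=4,suppress=True)
print(robot.get_obs(), robot.pinch_z)
for n in('side','top','wrist'):
    s=snap(n,n+'0.png'); print(n,s['mtx'],s['extrinsics'],s.keys())
print(robot.get_obs()['time'])
E
```

```text
{'time': 0.0, 'joint_positions': array([-1.3801,  0.088 ,  1.3722, -0.    ,  1.6836, -0.1031]), 'qvel': array([-0.0004,  0.0004, -0.0003,  0.0025,  0.0011,  0.0007]), 'joint_torque': array([  0.001 , -34.0181, -30.2427,   0.0719,   0.0329,  -0.0002]), 'tool_pos': array([ 0.1592, -0.5259,  0.2043]), 'ee_rot': array([-1.6532,  1.5686,  1.7822]), 'wrist_force': array([ 0.0938, -0.2325, -0.1482]), 'wrist_torque': array([-0.0184, -0.003 ,  0.0346]), 'width': 0.0939454973143806} 0.0188
side [[459.8843   0.     278.0937]
 [  0.     459.8843 210.5829]
 [  0.       0.       1.    ]] [[ 0.9799 -0.1993 -0.0025 -0.515 ]
 [ 0.077   0.3667  0.9272 -0.1618]
 [-0.1839 -0.9088  0.3747 -1.1013]
 [ 0.      0.      0.      1.    ]] dict_keys(['pixels', 'z_map', 'mtx', 'extrinsics'])
top [[542.5391   0.     276.5905]
 [  0.     542.5391 204.6547]
 [  0.       0.       1.    ]] [[-0.0192 -0.9996 -0.0216  0.0763]
 [ 0.985  -0.0226  0.1708 -0.5407]
 [-0.1712 -0.018   0.9851 -1.2686]
 [ 0.      0.      0.      1.    ]] dict_keys(['pixels', 'z_map', 'mtx', 'extrinsics'])
wrist [[317.2149   0.     282.3864]
 [  0.     317.2149 205.3495]
 [  0.       0.       1.    ]] [[ 0.2897 -0.9571 -0.0022 -0.5488]
 [ 0.9259  0.2808 -0.2528  0.0274]
 [ 0.2426  0.0712  0.9675 -0.3908]
 [ 0.      0.      0.      1.    ]] dict_keys(['pixels', 'z_map', 'mtx', 'extrinsics'])
0.15
```

View pics/top0.png

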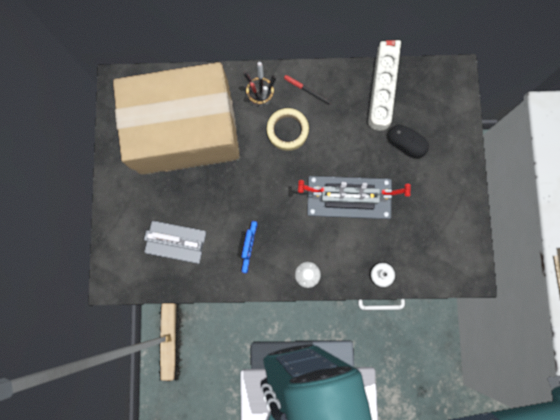

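View pics/side0.png

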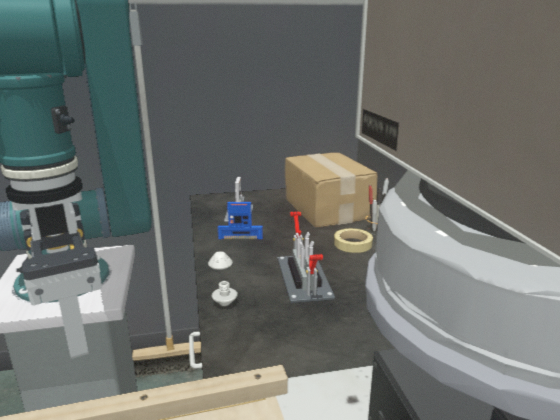

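View pics/wrist0.png

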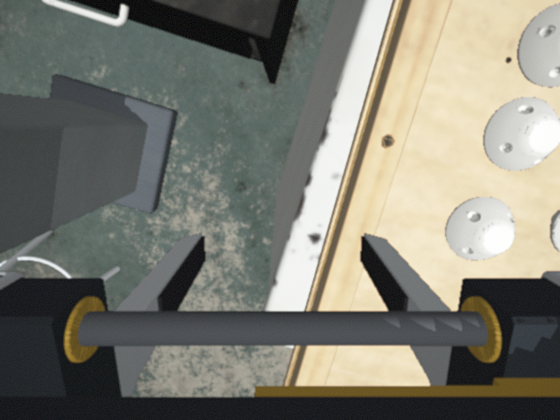

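The top view shows three candidates. The grey card is in the grey stand at (175,242), a blue look-alike is at (248,247), and the rack with red levers is at (350,195). The task wants the grey card in the grey stand, so I'll crop to confirm that and measure.

Run:
```python
from h import *
np.set_printoptions(precision=4,suppress=True)
s=load('top'); im=s['pixels'][:,:,::-1]
a=cv2.resize(im[210:275,135:265],None,fx=6,fy=6,interpolation=cv2.INTER_CUBIC)
b=cv2.resize(im[160:230,285:415],None,fx=6,fy=6,interpolation=cv2.INTER_CUBIC)
cv2.imwrite('pics/crops1.png',cv2.resize(np.vstack([a,b]),None,fx=.73,fy=.73))
P=cloud(s); 
def stats(name,r0,r1,c0,c1,z0,z1):
    q=P[r0:r1,c0:c1].reshape(-1,3); q=q[(q[:,2]>z0)&(q[:,2]<z1)]
    if len(q)<5: print(name,len(q));return
    r=cv2.minAreaRect(q[:,:2].astype(np.float32)*1000); print(name,len(q),'med',np.median(q,0),'min',q.min(0),'max',q.max(0),'rect',r)
stats('cardtop',210,275,135,215,.09,.14)
stats('cardshoulder',210,275,135,215,.035,.06)
stats('standlow',210,275,135,215,.004,.036)
stats('stand all',210,275,135,215,.004,.2)
stats('rack all',160,230,285,415,.006,.2)
stats('rack base',160,230,305,395,.005,.012)
stats('rack hous',160,230,305,395,.038,.05)
stats('posts',160,230,285,415,.09,.115)
hsv=cv2.cvtColor(im,cv2.COLOR_BGR2HSV)
red=((hsv[...,0]<8)|(hsv[...,0]>172))&(hsv[...,1]>150)&(hsv[...,2]>80)
n,l,st,c=cv2.connectedComponentsWithStats(red.astype(np.uint8))
for i in range(1,n):
    if st[i,4]>8:
        q=P[l==i]; print('red',c[i],st[i],np.median(q,0),q.min(0),q.max(0))
for nm,(u,v) in dict(tape=(288,130),mouse=(408,141),dome=(308,274),flange=(383,275)).items(): print(nm,world(s,u,v,z=.02))
```

```text
cardtop 147 med [0.4612 0.3175 0.1151] min [0.4515 0.2877 0.0912] max [0.4738 0.3509 0.121 ] rect ((462.39276123046875, 319.55914306640625), (64.11318969726562, 10.319154739379883), 77.88135528564453)
cardshoulder 183 med [0.4568 0.3063 0.0409] min [0.4396 0.2526 0.0351] max [0.486  0.3893 0.0591] rect ((462.4409484863281, 320.5321350097656), (136.3609619140625, 23.369112014770508), 78.05176544189453)
standlow 1464 med [0.4572 0.315  0.0065] min [0.3802 0.2225 0.004 ] max [0.5435 0.4206 0.0359] rect ((462.1148681640625, 321.10595703125), (199.8344268798828, 159.8692626953125), 88.8386459350586)
stand all 1797 med [0.4586 0.3145 0.0073] min [0.3802 0.2225 0.004 ] max [0.5435 0.4206 0.121 ] rect ((462.1148681640625, 321.10595703125), (199.8344268798828, 159.8692626953125), 88.8386459350586)
rack all 3257 med [ 0.5596 -0.1164  0.0199] min [ 0.4824 -0.2806  0.006 ] max [0.6639 0.0426 0.1274] rect ((571.37353515625, -117.0555419921875), (322.981201171875, 176.73455810546875), 88.52666473388672)
rack base 1519 med [ 0.5493 -0.1148  0.0083] min [ 0.482  -0.2322  0.005 ] max [ 0.6599 -0.0045
[... 425 characters left out ...]
t ((565.7727661132812, -109.0744857788086), (244.94593811035156, 31.43648338317871), 87.18706512451172)
red [287.3333  78.8889] [285  77   6   5   9] [0.8801 0.0321 0.0097] [0.8739 0.0245 0.0037] [0.8841 0.0373 0.0128]
red [296.0667  84.    ] [292  82   9   6  15] [0.8676 0.0091 0.0083] [ 0.8585 -0.0011  0.0006] [0.873  0.0193 0.0121]
red [305.622  187.5433] [298 180  25  13 127] [0.5702 0.0012 0.1105] [ 0.5598 -0.0434 -0.0047] [0.6133 0.0136 0.1265]
red [400.237 190.763] [382 184  28  12 135] [ 0.5582 -0.2285  0.1111] [ 0.5444 -0.2681 -0.0043] [ 0.595  -0.1834  0.1274]
tape [0.7384 0.0328 0.02  ]
mouse [ 0.7017 -0.2681  0.02  ]
dome [ 0.3749 -0.0073  0.02  ]
flange [ 0.3688 -0.1879  0.02  ]
```

View pics/crops1.png

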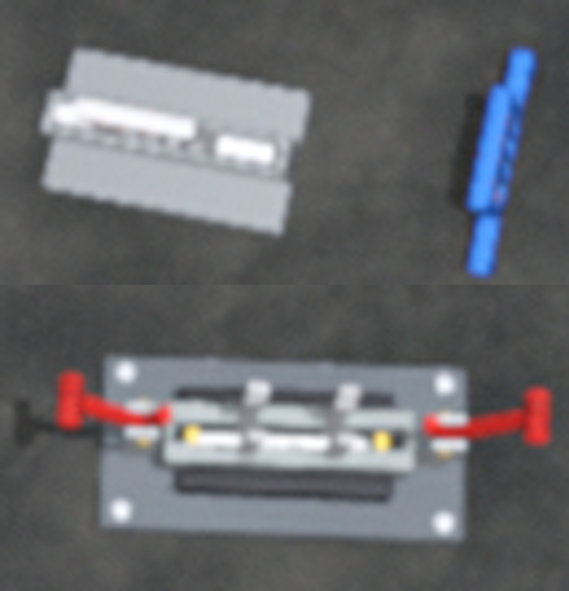

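The crop confirms it: the grey card is in the grey stand (bar about (170,238)), and the blue one is a decoy lying loose. I'll swing over and turn to the card's thickness axis.

drive_tool(commands=[[[0, -0.144, -0.107, 0], [0, -0.144, -0.107, 0], [0, -0.144, -0.107, 0], [0, -0.144, -0.107, 0], [0, -0.144, -0.107, 0], [0, -0.144, -0.107, 0], [0, -0.144, -0.107, 0], [0, -0.144, -0.107, 0], [0, -0.144, -0.107, 0], [0, -0.144, -0.107, 0], [0, -0.144, -0.107, 0], [0, -0.144, -0.107, 0], [0, -0.144, -0.107, 0], [0, -0.144, -0.107, 0], [0, -0.144, -0.107, 0], [0, -0.144, -0.107, 0], [0, -0.144, -0.107, 0], [0, -0.144, -0.107, 0], [0, -0.144, -0.107, 0], [0, -0.144, -0.107, 0]]], grip=1)

```text
time: 2.15
tool_pos: [0.4629, 0.3195, 0.2049]
ee_rot: [0.595, 1.57, -2.253]
wrist_force: [0.4, -0.3, 0.5]
width: 0.0937
```

drive_tool(commands=[[[0, 0, 0, -0.0212], [0, 0, 0, -0.0212], [0, 0, 0, -0.0212], [0, 0, 0, -0.0212], [0, 0, 0, -0.0212], [0, 0, 0, -0.0212], [0, 0, 0, -0.0212], [0, 0, 0, -0.0212], [0, 0, 0, 0], [0, 0, 0, 0]]])

```text
time: 3.15
tool_pos: [0.4627, 0.3175, 0.2051]
ee_rot: [-0.712, 1.57, -2.497]
wrist_force: [-0.1, 0.4, 0.9]
width: 0.0942
```

Run:
```python
from h import *
np.set_printoptions(precision=4,suppress=True)
s=snap('wrist','wrist1.png'); 
P=cloud(s)
q=P.reshape(-1,3); q=q[(q[:,2]>.105)&(q[:,2]<.125)&(abs(q[:,0]-.462)<.06)&(abs(q[:,1]-.32)<.06)]
print(len(q),np.median(q,0),cv2.minAreaRect(q[:,:2].astype(np.float32)*1000))
o=robot.get_obs();print(o['tool_pos'],o['ee_rot'],o['joint_positions'])
```

```text
814 [0.4611 0.3225 0.115 ] ((460.4432373046875, 319.94287109375), (64.03927612304688, 9.824884414672852), 77.82857513427734)
[0.4627 0.3176 0.2052] [-0.6422  1.5702 -2.4267] [ 0.5005  0.1128  1.3435 -0.0001  1.6858  0.7142]
```

View pics/wrist1.png

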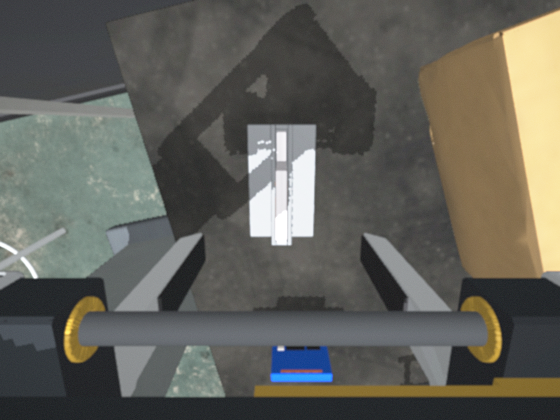

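The card is centred between the fingers, at about (281,185) in the wrist image. I'll descend and grip it.

drive_tool(commands=[[[0.1, -0.007, -0.008, 0], [0.12, 0, 0, 0], [0.12, 0, 0, 0], [0.1, 0, 0, 0], [0.044, 0, 0, 0], [0, 0, 0, 0], [0, 0, 0, 0]]])

```text
time: 3.9
tool_pos: [0.4622, 0.3203, 0.0856]
ee_rot: [2.237, 1.569, 0.454]
wrist_force: [-0.0, -0.3, 0.3]
width: 0.0938
```

drive_tool(commands=[[[0, 0, 0, 0], [0, 0, 0, 0], [0, 0, 0, 0], [0, 0, 0, 0], [0, 0, 0, 0], [0, 0, 0, 0], [0, 0, 0, 0]]], grip=0)

```text
time: 4.6
tool_pos: [0.4615, 0.3199, 0.0844]
ee_rot: [-0.515, 1.571, -2.297]
wrist_force: [0.6, -0.3, 0.5]
width: 0.0412
```

drive_tool(commands=[[[0, 0, 0, 0], [0, 0, 0, 0], [0, 0, 0, 0], [0, 0, 0, 0], [0, 0, 0, 0], [0, 0, 0, 0], [0, 0, 0, 0]]])

```text
time: 5.3
tool_pos: [0.4616, 0.3199, 0.0844]
ee_rot: [0.367, 1.571, -1.415]
wrist_force: [-0.3, -0.2, -0.4]
width: 0.0098
```

drive_tool(commands=[[[-0.08, 0, 0, 0], [-0.16, 0, 0, 0], [-0.18, 0, 0, 0], [-0.18, 0, 0, 0], [0, 0, 0, 0], [0, 0, 0, 0]]])

```text
time: 5.9
tool_pos: [0.4618, 0.3201, 0.2348]
ee_rot: [2.251, 1.569, 0.469]
wrist_force: [0.0, 0.9, -4.2]
width: 0.0096
```

Run:
```python
from h import *
np.set_printoptions(precision=4,suppress=True)
s=snap('top','top1.png'); P=cloud(s)
im=s['pixels'][:,:,::-1]
# rack: bolts (bright blobs), contacts yellow
g=im[165:225,298:400]; big=cv2.resize(g,None,fx=7,fy=7,interpolation=cv2.INTER_CUBIC); cv2.imwrite('pics/rack1.png',big)
o=robot.get_obs();print(o['time'],o['tool_pos'],o['ee_rot'],o['wrist_force'],o['width'],o['joint_positions'])
q=P.reshape(-1,3)
def rr(nm,m): 
    a=q[m]; print(nm,len(a),np.median(a,0),a.min(0),a.max(0),cv2.minAreaRect(a[:,:2].astype(np.float32)*1000))
near=(abs(q[:,0]-.565)<.08)&(abs(q[:,1]+.1165)<.085)
rr('hous',near&(q[:,2]>.040)&(q[:,2]<.048))
rr('posts',(abs(q[:,0]-.565)<.08)&(abs(q[:,1]+.1165)<.04)&(q[:,2]>.098)&(q[:,2]<.112))
```

```text
5.95 [0.4609 0.3196 0.2325] [-0.8214  1.5678 -2.6035] [ 0.2657  0.0815 -3.6251] 0.009727442776497081 [ 0.5053  0.1103  1.2924 -0.0001  1.7418  0.7166]
hous 394 [ 0.5613 -0.1182  0.044 ] [ 0.5457 -0.2009  0.0401] [ 0.5841 -0.0338  0.048 ] ((564.555908203125, -117.88736724853516), (167.47862243652344, 33.484046936035156), 86.24787139892578)
posts 62 [ 0.5747 -0.1351  0.1039] [ 0.5493 -0.1456  0.0983] [ 0.5825 -0.086   0.1112] ((565.4019165039062, -115.51382446289062), (58.345008850097656, 30.974544525146484), 85.27847290039062)
```

View pics/rack1.png

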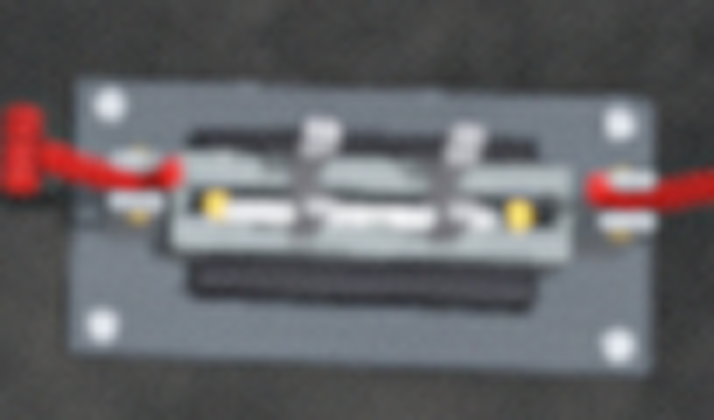

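Run:
```python
from h import *
np.set_printoptions(precision=4,suppress=True)
s=load('top'); im=s['pixels'].astype(int); r,g,b=im[...,0],im[...,1],im[...,2]
sub=np.zeros(r.shape,bool); sub[165:225,298:400]=1
y=sub&(r-b>60)&(g-b>35)&(r-g<90)
n,l,st,c=cv2.connectedComponentsWithStats(y.astype(np.uint8))
br=[]
for i in range(1,n):
    if st[i,4]>=3: w=world(s,*c[i],z=.032); print('brass',c[i],st[i,4],w); 
P=[(298+110/7,165+105/7),(298+619/7,165+124/7),(298+101/7,165+326/7),(298+618/7,165+346/7)]
W=[world(s,u-.5,v-.5,z=.009) for u,v in P]; print(np.array(W),np.mean(W,0))
for a,bb in((0,1),(2,3)):
    d=W[a]-W[bb]; print('yaw y-axis deg',np.degrees(np.arctan2(d[1],d[0])), np.linalg.norm(d))
for a,bb in((0,2),(1,3)):
    d=W[a]-W[bb]; print('x-axis deg',np.degrees(np.arctan2(d[1],d[0])), np.linalg.norm(d))
for u,v in((298+320/7,165+133/7),(298+464/7,165+140/7)): print('post',world(s,u-.5,v-.5,z=.106))
```

```text
brass [328.2 193.5] 10 [ 0.5697 -0.0622  0.032 ]
brass [371.6154 195.2308] 13 [ 0.5629 -0.1683  0.032 ]
[[ 0.6109 -0.0277  0.009 ]
 [ 0.5995 -0.2093  0.009 ]
 [ 0.5306 -0.022   0.009 ]
 [ 0.5193 -0.2046  0.009 ]] [ 0.5651 -0.1159  0.009 ]
yaw y-axis deg 86.43337946554368 0.18194871191428225
yaw y-axis deg 86.45131489572411 0.18296032408384028
x-axis deg -4.037930610863609 0.08047413825146928
x-axis deg -3.317502373197128 0.08041490320913057
post [ 0.5783 -0.092   0.106 ]
post [ 0.5748 -0.1396  0.106 ]
```

drive_tool(commands=[[[0, 0, 0, -0.012], [0, 0, 0, -0.012], [0, 0.025, 0.08, 0], [0, 0.043, 0.14, 0], [0, 0.053, 0.172, 0], [0, 0.053, 0.172, 0], [0, 0.053, 0.172, 0], [0, 0.053, 0.172, 0], [0, 0.053, 0.172, 0], [0, 0.053, 0.172, 0], [0, 0.053, 0.172, 0], [0, 0.053, 0.172, 0], [0, 0.025, 0.08, 0], [0, 0.011, 0.036, 0], [0, 0, 0, 0], [0, 0, 0, 0], [0, 0, 0, 0]]])

```text
time: 7.65
tool_pos: [0.5671, -0.1136, 0.2341]
ee_rot: [-2.241, 1.57, 2.413]
wrist_force: [0.3, 0.2, -3.2]
width: 0.0093
```

Run:
```python
from h import *
np.set_printoptions(precision=4,suppress=True)
o=robot.get_obs();print(o['time'],o['tool_pos'],o['ee_rot'],np.degrees(o['ee_rot'][2]-o['ee_rot'][0]),o['wrist_force'])
snap('top','top2.png');s=snap('wrist','wrist2.png');snap('side','side2.png')
```

```text
7.65 [ 0.5671 -0.1136  0.2341] [-2.2405  1.5698  2.4133] 266.6469592191012 [ 0.3397  0.1764 -3.1573]
```

View pics/wrist2.png

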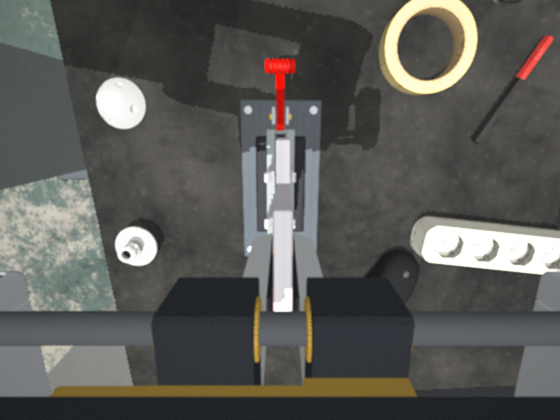

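View pics/side2.png

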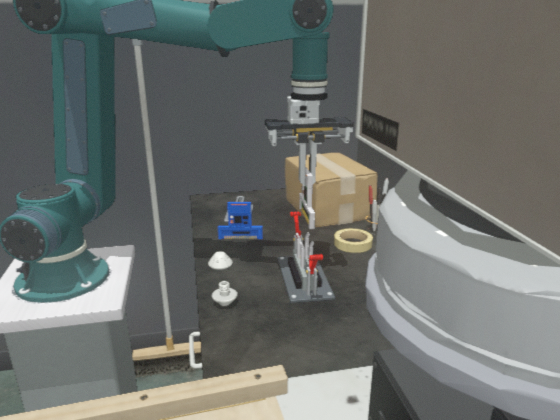

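Run:
```python
from h import *
np.set_printoptions(precision=4,suppress=True)
s=load('wrist');P=cloud(s);q=P.reshape(-1,3)
E=s['extrinsics'];print('cam',-E[:3,:3].T@E[:3,3])
def rr(nm,m):
    a=q[m]
    if len(a)<5: print(nm,len(a));return
    print(nm,len(a),np.median(a,0),a.min(0),a.max(0),cv2.minAreaRect(a[:,:2].astype(np.float32)*1000))
near=(abs(q[:,0]-.566)<.03)&(abs(q[:,1]+.115)<.08)
for z in np.arange(.14,.30,.01): rr('z%.3f'%z,near&(q[:,2]>z)&(q[:,2]<z+.01))
base=(abs(q[:,0]-.566)<.07)&(abs(q[:,1]+.115)<.12)&(q[:,2]>.005)&(q[:,2]<.012)
rr('base',base)
im=cv2.resize(s['pixels'][50:270,220:345,::-1],None,fx=4.5,fy=2.7*1.0,interpolation=cv2.INTER_CUBIC); cv2.imwrite('pics/w2c.png',im)
t=load('top')['pixels'][150:240,285:415,::-1]; cv2.imwrite('pics/t2c.png',cv2.resize(t,None,fx=6,fy=6,interpolation=cv2.INTER_CUBIC))
```

```text
cam [ 0.5706 -0.0407  0.4139]
z0.140 0
z0.150 0
z0.160 8 [ 0.5699 -0.0519  0.1697] [ 0.5657 -0.0521  0.1683] [ 0.574  -0.0517  0.17  ] ((569.8939819335938, -51.872108459472656), (0.07283905148506165, 8.317290306091309), 86.9001235961914)
z0.170 5 [ 0.5703 -0.0518  0.1707] [ 0.568  -0.0525  0.1704] [ 0.5746 -0.0517  0.1782] ((571.3369750976562, -51.97974395751953), (0.2089388072490692, 6.621367454528809), 83.48540496826172)
z0.180 12 [ 0.5699 -0.0519  0.1846] [ 0.566  -0.0521  0.1839] [ 0.5738 -0.0516  0.1855] ((569.9051513671875, -51.86887741088867), (0.07545075565576553, 7.794374942779541), 86.71770477294922)
z0.190 632 [ 0.5691 -0.0671  0.1933] [ 0.5636 -0.0825  0.1916] [ 0.5743 -0.0519  0.1999] ((569.0780639648438, -67.14163970947266), (30.128803253173828, 9.206342697143555), 86.48983001708984)
z0.200 41 [ 0.5678 -0.0818  0.2043] [ 0.5638 -0.0831  0.2005] [ 0.5731 -0.0814  0.2095] ((568.5084228515625, -81.97029113769531), (1.0710577964782715, 9.43627643585205), 82.2228775024414)
z0.210 50 [ 0.5685 -0.0819  0.2142] [ 0.5632 -0.0829  0.2101] [ 0.573  -0.0815  0.2195] ((568.151916503
[... 1096 characters left out ...]
7  ] [ 0.584  -0.1029  0.28  ] ((566.5150756835938, -111.11592102050781), (15.152838706970215, 34.172576904296875), 86.42337036132812)
z0.280 597 [ 0.5618 -0.1047  0.285 ] [ 0.5497 -0.1218  0.28  ] [ 0.5841 -0.1028  0.29  ] ((566.4296264648438, -112.57185363769531), (18.194917678833008, 34.44548416137695), 86.59341430664062)
z0.290 389 [ 0.571  -0.1049  0.2938] [ 0.55   -0.1181  0.29  ] [ 0.5838 -0.1029  0.3   ] ((566.4135131835938, -110.92070007324219), (14.842988014221191, 33.803741455078125), 85.9039306640625)
base 5401 [ 0.5624 -0.0721  0.0082] [ 0.5072 -0.2148  0.0051] [ 0.619 -0.011  0.012] ((563.2734375, -115.43429565429688), (204.1335906982422, 100.11180877685547), 86.48357391357422)
```

View pics/w2c.png

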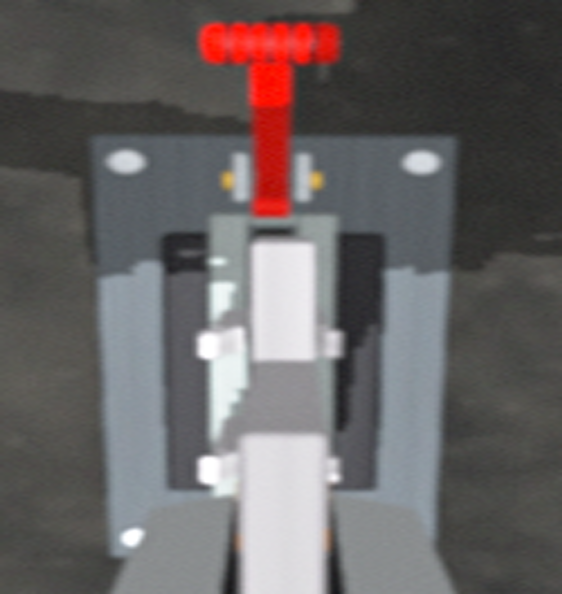

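View pics/t2c.png

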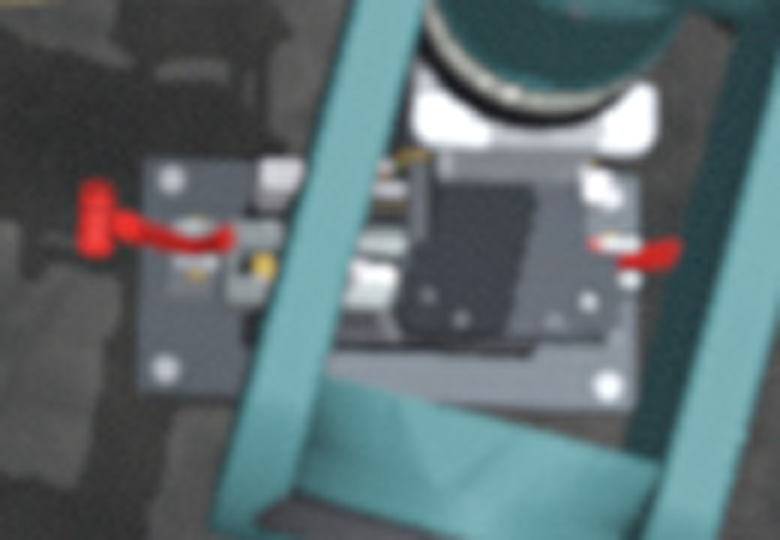

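drive_tool(commands=[[[0, -0.011, 0.008, 0], [0.08, 0, 0, 0], [0.1, 0, 0, 0], [0, 0, 0, 0], [0, 0, 0, 0], [0, 0, 0, 0]]])

```text
time: 8.4
tool_pos: [0.5652, -0.1173, 0.1913]
ee_rot: [1.295, 1.568, -0.336]
wrist_force: [0.2, 0.3, -2.5]
width: 0.0097
```

Run:
```python
from h import *
np.set_printoptions(precision=4,suppress=True)
o=robot.get_obs();print(o['time'],o['tool_pos'],np.degrees(o['ee_rot'][2]-o['ee_rot'][0]),o['wrist_force'])
s=snap('wrist','wrist3.png');P=cloud(s);q=P.reshape(-1,3)
def rr(nm,m):
    a=q[m]
    print(nm,len(a),np.median(a,0),a.min(0),a.max(0),cv2.minAreaRect(a[:,:2].astype(np.float32)*1000))
rr('shoulder',(abs(q[:,0]-.566)<.03)&(q[:,1]<-.045)&(q[:,1]>-.083)&(q[:,2]>.145)&(q[:,2]<.155))
rr('base',(abs(q[:,0]-.566)<.07)&(abs(q[:,1]+.115)<.12)&(q[:,2]>.005)&(q[:,2]<.012))
cv2.imwrite('pics/w3c.png',cv2.resize(s['pixels'][60:320,200:365,::-1],None,fx=3,fy=2.2,interpolation=cv2.INTER_CUBIC))
s=snap('side');cv2.imwrite('pics/s3c.png',cv2.resize(s['pixels'][110:310,230:380,::-1],None,fx=3,fy=3,interpolation=cv2.INTER_CUBIC))
```

```text
8.4 [ 0.5652 -0.1173  0.1913] -93.46427975946648 [ 0.1709  0.3233 -2.4821]
shoulder 559 [ 0.5673 -0.0689  0.15  ] [ 0.562  -0.083   0.1485] [ 0.5726 -0.0555  0.1517] ((567.2890625, -69.41413879394531), (27.461963653564453, 9.17059326171875), 86.74668884277344)
base 6471 [ 0.561  -0.0703  0.0081] [ 0.507  -0.2213  0.0051] [ 0.6193 -0.0104  0.012 ] ((563.2567749023438, -115.96343994140625), (205.65869140625, 100.13937377929688), 86.43023681640625)
```

View pics/w3c.png

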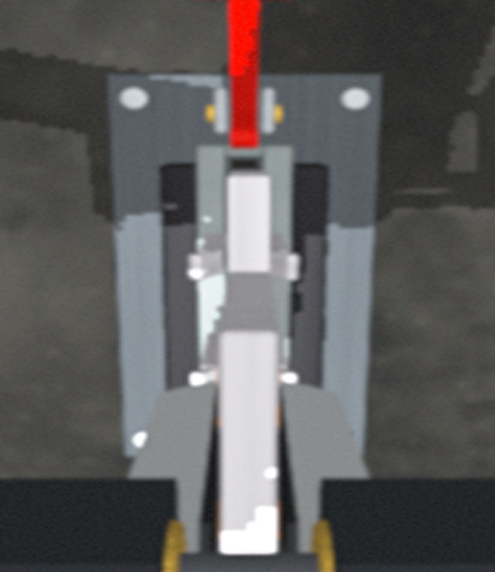

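View pics/s3c.png

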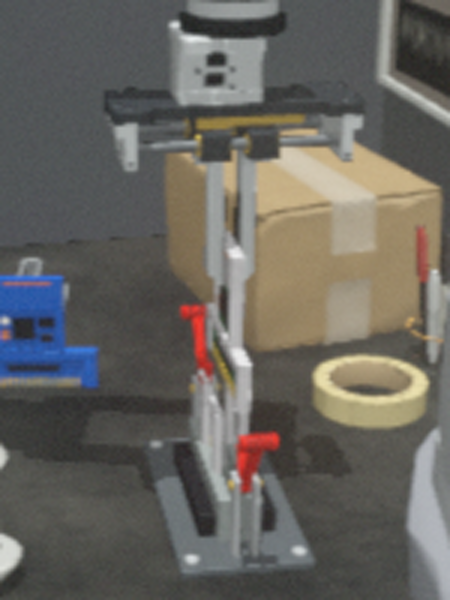

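drive_tool(commands=[[[0, -0.005, 0, 0], [0.02, 0, 0, 0], [0.02, 0, 0, 0], [0.02, 0, 0, 0], [0.02, 0, 0, 0], [0.01, 0, 0, 0], [0, 0, 0, 0]]])

```text
time: 9.2
tool_pos: [0.563, -0.1169, 0.1661]
ee_rot: [-1.776, 1.57, 2.876]
wrist_force: [0.4, -1.0, -3.1]
width: 0.0099
```

drive_tool(commands=[[[0.02, 0, 0, 0], [0.02, 0, 0, 0], [0.02, 0, 0, 0], [0.02, 0, 0, 0], [0.02, 0, 0, 0], [0.02, 0, 0, 0], [0.02, 0, 0, 0], [0, 0, 0, 0]]])

```text
time: 10.0
tool_pos: [0.5629, -0.1169, 0.1309]
ee_rot: [-1.82, 1.57, 2.832]
wrist_force: [0.2, -0.6, -3.0]
width: 0.01
```

Run:
```python
from h import *
np.set_printoptions(precision=4,suppress=True)
o=robot.get_obs();print(o['time'],o['tool_pos'],np.degrees(o['ee_rot'][2]-o['ee_rot'][0]),o['wrist_force'],o['wrist_torque'])
s=snap('wrist','wrist4.png');P=cloud(s);q=P.reshape(-1,3)
def rr(nm,m):
    a=q[m]
    print(nm,len(a),np.median(a,0),a.min(0),a.max(0),cv2.minAreaRect(a[:,:2].astype(np.float32)*1000))
rr('shoulder',(abs(q[:,0]-.566)<.03)&(q[:,1]<-.045)&(q[:,1]>-.08)&(q[:,2]>.075)&(q[:,2]<.105))
rr('base',(abs(q[:,0]-.566)<.07)&(abs(q[:,1]+.115)<.12)&(q[:,2]>.005)&(q[:,2]<.012))
rr('house',(abs(q[:,0]-.566)<.07)&(abs(q[:,1]+.115)<.08)&(q[:,2]>.042)&(q[:,2]<.047))
cv2.imwrite('pics/w4c.png',cv2.resize(s['pixels'][60:320,200:365,::-1],None,fx=3,fy=2.2,interpolation=cv2.INTER_CUBIC))
```

```text
10.0 [ 0.5629 -0.1169  0.1309] 266.5275183674246 [ 0.2155 -0.5703 -3.0356] [-0.1002 -0.0455 -0.0167]
shoulder 572 [ 0.5653 -0.0658  0.0897] [ 0.5597 -0.0799  0.0802] [ 0.5714 -0.045   0.0943] ((565.4471435546875, -62.445858001708984), (35.55780792236328, 9.383045196533203), 85.6358871459961)
base 8880 [ 0.571  -0.0647  0.0081] [ 0.5082 -0.2036  0.0051] [ 0.619 -0.011  0.012] ((563.6947021484375, -107.04007720947266), (187.29222106933594, 100.20209503173828), 86.39515686035156)
house 1760 [ 0.5713 -0.0757  0.0441] [ 0.546  -0.1406  0.042 ] [ 0.5828 -0.0465  0.0469] ((564.6170654296875, -93.51791381835938), (92.47441864013672, 32.48445129394531), 86.40457916259766)
```

View pics/w4c.png

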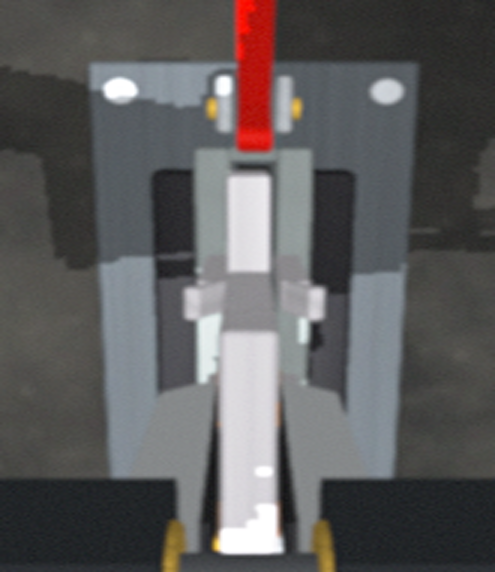

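Run:
```python
from h import *
np.set_printoptions(precision=4,suppress=True)
s=load('wrist');P=cloud(s);q=P.reshape(-1,3)
m=(abs(q[:,0]-.566)<.008)&(q[:,1]<-.045)&(q[:,1]>-.08)&(q[:,2]>.086)&(q[:,2]<.094)
a=q[m];print(len(a),a[:,1].max(),a[:,1].min(),np.median(a,0))
# bolts +y end & base +y edge
m=(q[:,2]>.005)&(q[:,2]<.012)&(abs(q[:,0]-.565)<.045)&(q[:,1]>-.05); print('base +y edge',np.percentile(q[m][:,1],[99,100]))
m=(q[:,2]>.042)&(q[:,2]<.047)&(abs(q[:,0]-.565)<.02)&(q[:,1]>-.08); print('house +y edge',np.percentile(q[m][:,1],[99,100]))
print([robot.get_obs()['tool_pos'] for _ in range(3)])
```

```text
559 -0.045028792810927296 -0.0799176668059334 [ 0.5653 -0.0661  0.0898]
base +y edge [-0.0122 -0.011 ]
house +y edge [-0.0471 -0.0465]
[array([ 0.5631, -0.1169,  0.1315]), array([ 0.5631, -0.1169,  0.1315]), array([ 0.5631, -0.1169,  0.1315])]
```

Run:
```python
from h import *
np.set_printoptions(precision=4,suppress=True)
s=load('wrist')
P=cloud(s)
for c in (278,282,286):
    print(c,[(r,P[r,c].round(4).tolist()) for r in (128,130,132,134,136,137,138,139,140,145,160,180,182,184,186,200,215)])
print('house end row', [(r,P[r,270].round(4).tolist()) for r in (124,126,127,128,129,130,132)])
print('slot end', cv2.cvtColor(s['pixels'],cv2.COLOR_RGB2GRAY)[124:146,282])
```

```text
278 [(128, [0.5624, -0.0479, 0.0434]), (130, [0.5623, -0.0495, 0.0432]), (132, [0.5623, -0.051, 0.0455]), (134, [0.5616, -0.0538, 0.0098]), (136, [0.5614, -0.0557, 0.0067]), (137, [0.5614, -0.0565, 0.0087]), (138, [0.5623, -0.0548, 0.0668]), (139, [0.5626, -0.0549, 0.0812]), (140, [0.5627, -0.0551, 0.0896]), (145, [0.5625, -0.0585, 0.0895]), (160, [0.5618, -0.0686, 0.0904]), (180, [0.5609, -0.0828, 0.0893]), (182, [0.5608, -0.0841, 0.0898]), (184, [0.5608, -0.0847, 0.0941]), (186, [0.5609, -0.0848, 0.1011]), (200, [0.5615, -0.0849, 0.1405]), (215, [0.5617, -0.0873, 0.1617])]
282 [(128, [0.5659, -0.0474, 0.0896]), (130, [0.5656, -0.0497, 0.0443]), (132, [0.5655, -0.0512, 0.045]), (134, [0.5652, -0.0541, 0.0072]), (136, [0.5652, -0.0553, 0.0226]), (137, [0.5652, -0.0561, 0.0235]), (138, [0.5653, -0.055, 0.0668]), (139, [0.5654, -0.0551, 0.0808]), (140, [0.5654, -0.0553, 0.0892]), (145, [0.5652, -0.0586, 0.0903]), (160, [0.5646, -0.0688, 0.0904]), (180, [0.5637, -0.0829, 0.0893]), (182, [0.5637, -0.084, 0.0914]), (184, [0.5636, -0.0849, 0.0941]), (186, [0.5636, -0.0847, 0.1023]), (200, 
[... 294 characters left out ...]
0.068]), (139, [0.5682, -0.0552, 0.0812]), (140, [0.5681, -0.0556, 0.0876]), (145, [0.5679, -0.0588, 0.0902]), (160, [0.5673, -0.0691, 0.0892]), (180, [0.5665, -0.0832, 0.0887]), (182, [0.5664, -0.0844, 0.0899]), (184, [0.5664, -0.0853, 0.093]), (186, [0.5663, -0.0854, 0.0994]), (200, [0.5659, -0.0851, 0.1406]), (215, [0.5656, -0.0873, 0.1627])]
house end row [(124, [0.5547, -0.0444, 0.0078]), (126, [0.5546, -0.0462, 0.0083]), (127, [0.5559, -0.0467, 0.0428]), (128, [0.5559, -0.0475, 0.0437]), (129, [0.5559, -0.0483, 0.0444]), (130, [0.5558, -0.0491, 0.0441]), (132, [0.5557, -0.0506, 0.0445])]
slot end [ 84  76  74  75  94 116 138 141 130 105  79  50  56  95 132 163 198 225
 226 225 226 227]
```

drive_tool(commands=[[[0, 0.003, 0, 0], [0.008, 0, 0, 0], [0.012, 0, 0, 0], [0.012, 0, 0, 0], [0, 0, 0, 0]]])

```text
time: 10.55
tool_pos: [0.5636, -0.1169, 0.1232]
ee_rot: [-1.748, 1.569, 2.904]
wrist_force: [-0.3, -0.0, -3.3]
width: 0.0097
```

Past the mouth at 44 mm with no extra force. Continuing slowly.

drive_tool(commands=[[[0.008, 0, 0, 0], [0.008, 0, 0, 0], [0.008, 0, 0, 0], [0.006, 0, 0, 0], [0, 0, 0, 0]]])

```text
time: 11.05
tool_pos: [0.5638, -0.117, 0.1161]
ee_rot: [-1.658, 1.57, 2.994]
wrist_force: [-0.6, 0.3, -3.3]
width: 0.0099
```

drive_tool(commands=[[[0.005, 0, 0, 0], [0.005, 0, 0, 0], [0.004, 0, 0, 0], [0, 0, 0, 0]]])

```text
time: 11.45
tool_pos: [0.5639, -0.117, 0.1127]
ee_rot: [-1.64, 1.57, 3.012]
wrist_force: [-0.8, 0.5, -2.6]
width: 0.0098
```

drive_tool(commands=[[[0.003, 0, 0, 0], [0, 0, 0, 0]]])

```text
time: 11.65
tool_pos: [0.564, -0.1171, 0.1121]
ee_rot: [-1.18, 1.571, -2.812]
wrist_force: [-0.7, -0.4, -2.3]
width: 0.0096
```

drive_tool(commands=[[[0.003, 0, 0, 0], [0, 0, 0, 0]]])

```text
time: 11.85
tool_pos: [0.5641, -0.1171, 0.1115]
ee_rot: [0.931, 1.571, -0.7]
wrist_force: [-0.0, 0.9, -2.7]
width: 0.0096
```

drive_tool(commands=[[[0.003, 0, 0, 0], [0, 0, 0, 0]]])

```text
time: 12.05
tool_pos: [0.5642, -0.117, 0.1114]
ee_rot: [1.38, 1.57, -0.251]
wrist_force: [-0.3, 1.2, 0.5]
width: 0.0096
```

The card rests on the contacts: the wrist load went from −2.9 N to about 0.5 N. Releasing.

drive_tool(commands=[[[0, 0, 0, 0], [0, 0, 0, 0], [0, 0, 0, 0], [0, 0, 0, 0], [0, 0, 0, 0], [0, 0, 0, 0], [0, 0, 0, 0]]], grip=0.5)

```text
time: 12.75
tool_pos: [0.564, -0.1171, 0.1107]
ee_rot: [0.078, 1.571, -1.553]
wrist_force: [-0.0, 0.4, 0.4]
width: 0.047
```

drive_tool(commands=[[[-0.02, 0, 0, 0], [-0.1, 0, 0, 0], [-0.16, 0, 0, 0], [0, 0, 0, 0], [0, 0, 0, 0]]])

```text
time: 13.25
tool_pos: [0.5649, -0.1173, 0.1825]
ee_rot: [1.308, 1.567, -0.324]
wrist_force: [-0.2, 0.2, 0.0]
width: 0.0471
```

Run:
```python
from h import *
np.set_printoptions(precision=4,suppress=True)
o=robot.get_obs();print(o['time'],o['tool_pos'],np.degrees(o['ee_rot'][2]-o['ee_rot'][0]),o['wrist_force'],o['width'])
s=snap('wrist','wrist5.png');P=cloud(s);q=P.reshape(-1,3)
def rr(nm,m):
    a=q[m]
    print(nm,len(a),np.median(a,0),a.min(0),a.max(0),cv2.minAreaRect(a[:,:2].astype(np.float32)*1000))
rr('cardtop',(abs(q[:,0]-.564)<.02)&(abs(q[:,1]+.115)<.045)&(q[:,2]>.13)&(q[:,2]<.15))
s=snap('side');cv2.imwrite('pics/s5c.png',cv2.resize(s['pixels'][110:310,230:380,::-1],None,fx=3,fy=3,interpolation=cv2.INTER_CUBIC))
```

```text
13.25 [ 0.5649 -0.1173  0.1825] -93.47117617649482 [-0.1737  0.1632  0.0498] 0.04709169501436474
cardtop 1186 [ 0.5635 -0.1144  0.142 ] [ 0.5567 -0.1484  0.13  ] [ 0.57   -0.0849  0.1442] ((563.44677734375, -116.66806030273438), (63.59049987792969, 9.815877914428711), 86.4015884399414)
```

View pics/wrist5.png

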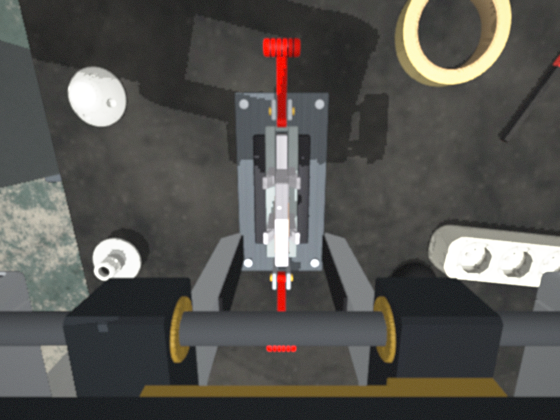

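View pics/s5c.png

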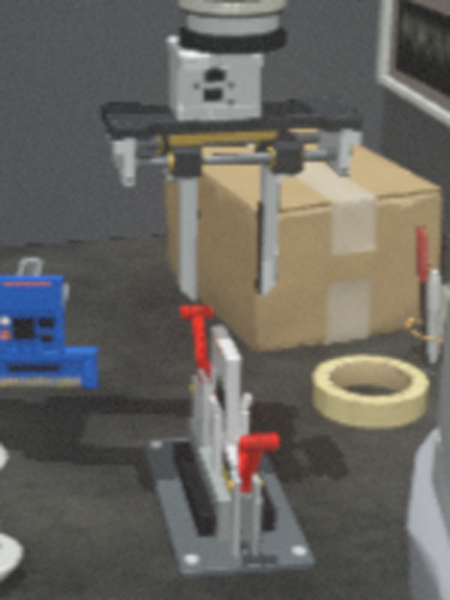

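The card stands free in the slot: its top is at z=0.142 (wrist image (282,200)) and both levers are open. Next I'll measure the tabs.

Run:
```python
from h import *
np.set_printoptions(precision=4,suppress=True)
s=load('wrist');P=cloud(s)
im=s['pixels'].astype(int);r,g,b=im[...,0],im[...,1],im[...,2]
red=(r>90)&(g<60)&(b<70)
n,l,st,c=cv2.connectedComponentsWithStats(red.astype(np.uint8))
a=np.radians(86.45);ey=np.array([np.cos(a),np.sin(a)]);ex=np.array([ey[1],-ey[0]])
C=np.array([.5636,-.1168])
for i in range(1,n):
    if st[i,4]>20:
        q=P[l==i]; yy=(q[:,:2]-C)@ey; xx=(q[:,:2]-C)@ex
        print(c[i],st[i]); 
        far=np.abs(yy)>np.percentile(np.abs(yy),60)
        print(' y range',yy.min(),yy.max(),'far x',xx[far].min(),xx[far].max(),'z',q[:,2].min(),np.percentile(q[:,2],98))
        sel=q[:,2]>np.percentile(q[:,2],95)-.004; print(' top part y',np.percentile(yy[sel],[2,50,98]))
```

```text
[281.4187  67.9208] [ 263   37   38   90 1402]
 y range 0.0698419612329341 0.15847439848146166 far x -0.019632061721658208 0.019079352693473307 z -0.0016992227905415097 0.12213645424466604
 top part y [0.1187 0.1236 0.1293]
[556.45  60.75] [553  55   7  12  40]
 y range 0.12957680842418082 0.1417504078005081 far x 0.28521635389362543 0.2917171286618033 z -0.0005645314563011615 0.008647403634191616
 top part y [0.1301 0.1349 0.1391]
[281.0059 292.7729] [276 271  11  41 339]
 y range -0.1589784783574257 0.07284573086176814 far x -0.007147296685944647 0.005662353573755845 z -0.0011720811859742457 0.2918781956328402
 top part y [-0.0996 -0.0976  0.0282]
[280.75  348.775] [266 346  30   6 120]
 y range -0.21768769178526604 -0.11621325238316083 far x -0.020679685501716907 0.011810972658942423 z 0.00025948293466373964 0.12496846506846107
 top part y [-0.1231 -0.1197 -0.1172]
```

drive_tool(commands=[[[0, 0, -0.08, 0], [0, 0, -0.14, 0], [0, 0, -0.16, 0], [0, 0, -0.16, 0], [0, 0, -0.1, 0], [0, 0, 0, 0], [0.1, 0, 0, 0], [0.1, 0, 0, 0], [0.09, 0, 0, 0], [0, 0, 0, 0], [0, 0, 0, 0]]], grip=0)

```text
time: 14.45
tool_pos: [0.5731, 0.0418, 0.1073]
ee_rot: [-1.35, 1.568, -2.983]
wrist_force: [0.5, -0.1, 0.6]
width: 0.0003
```

Run:
```python
from h import *
np.set_printoptions(precision=4,suppress=True)
o=robot.get_obs();print(o['time'],o['tool_pos'],np.degrees(o['ee_rot'][2]-o['ee_rot'][0]),o['wrist_force'],o['width'])
s=snap('side');cv2.imwrite('pics/s6c.png',cv2.resize(s['pixels'][110:310,230:380,::-1],None,fx=3,fy=3,interpolation=cv2.INTER_CUBIC))
s=snap('top');cv2.imwrite('pics/t6c.png',cv2.resize(s['pixels'][150:240,265:395,::-1],None,fx=6,fy=6,interpolation=cv2.INTER_CUBIC))
```

```text
14.45 [0.5731 0.0418 0.1073] -93.52551891008032 [ 0.4946 -0.0839  0.5557] 0.00026908811749084226
```

View pics/s6c.png

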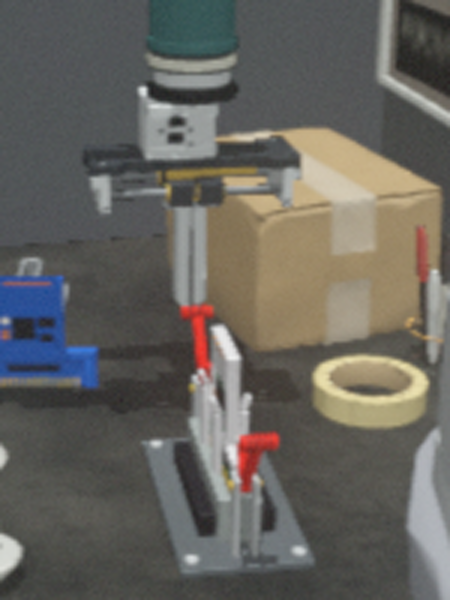

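View pics/t6c.png

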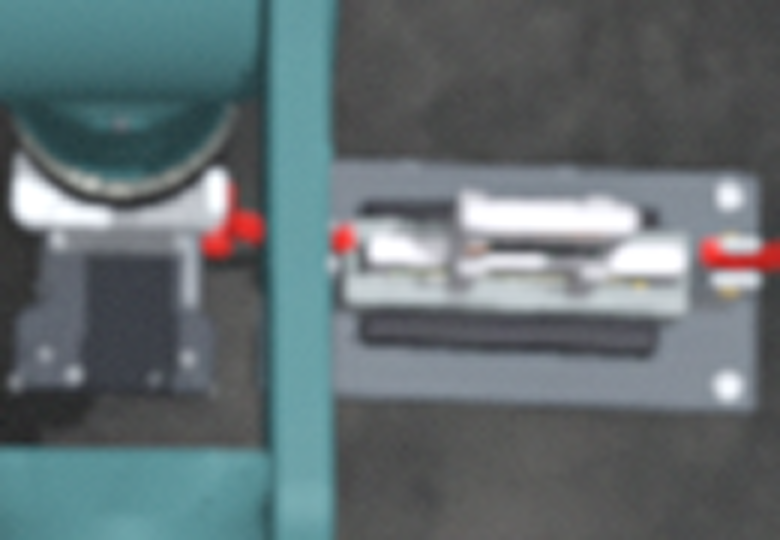

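drive_tool(commands=[[[-0.006, 0, 0.027, 0], [-0.006, 0, 0.027, 0], [-0.006, 0, 0.026, 0], [-0.009, 0, 0.017, 0], [-0.009, 0, 0.017, 0]]])

```text
time: 15.05
tool_pos: [0.5724, 0.0141, 0.1182]
ee_rot: [2.084, 1.569, 0.453]
wrist_force: [-0.1, 2.5, 2.0]
width: 0.0003
```

drive_tool(commands=[[[-0.008, 0, 0.018, 0], [-0.007, 0, 0.018, 0], [-0.006, 0, 0.018, 0], [-0.005, 0, 0.018, 0], [-0.004, 0, 0.018, 0], [-0.003, 0, 0.018, 0]]])

```text
time: 15.65
tool_pos: [0.5702, -0.0133, 0.1254]
ee_rot: [-0.848, 1.57, -2.48]
wrist_force: [-0.4, 0.7, 1.1]
width: 0.0005
```

drive_tool(commands=[[[-0.002, 0, 0.014, 0], [0, 0, 0.014, 0], [0, 0, 0.012, 0], [0, 0, 0.008, 0], [0, 0, 0.008, 0]]])

```text
time: 16.15
tool_pos: [0.5695, -0.0251, 0.126]
ee_rot: [-3.125, 1.567, 1.527]
wrist_force: [0.8, 6.4, 0.9]
width: 0.0001
```

drive_tool(commands=[[[0, 0, 0.008, 0], [0, 0, 0.008, 0]]])

```text
time: 16.35
tool_pos: [0.5693, -0.028, 0.126]
ee_rot: [-3.131, 1.566, 1.523]
wrist_force: [0.4, 7.5, 0.3]
width: 0.0005
```

drive_tool(commands=[[[0, 0, 0.008, 0], [0, 0, 0.008, 0]]])

```text
time: 16.55
tool_pos: [0.5691, -0.0318, 0.1257]
ee_rot: [-3.107, 1.565, 1.546]
wrist_force: [1.0, 7.6, -1.0]
width: 0.0004
```

drive_tool(commands=[[[0, 0, 0.008, 0], [0, 0, 0.008, 0]]])

```text
time: 16.75
tool_pos: [0.5688, -0.0356, 0.1253]
ee_rot: [-3.037, 1.565, 1.616]
wrist_force: [1.0, 8.2, -2.5]
width: 0.0005
```

drive_tool(commands=[[[0, 0, -0.05, 0], [-0.12, 0, -0.02, 0], [-0.06, 0, 0.08, 0], [0, 0, 0.16, 0], [0, 0, 0.18, 0], [0, 0, 0.18, 0], [0, 0, 0.18, 0], [0, 0, 0.18, 0], [0, 0, 0.096, 0], [0, 0, 0.04, 0], [0.1, 0, 0, 0], [0.12, 0, 0, 0], [0, 0, 0, 0]]])

```text
time: 18.05
tool_pos: [0.5507, -0.2923, 0.1108]
ee_rot: [-2.026, 1.561, 2.627]
wrist_force: [-0.3, 1.8, -0.5]
width: 0.0003
```

Run:
```python
from h import *
np.set_printoptions(precision=4,suppress=True)
o=robot.get_obs();print(o['time'],o['tool_pos'],np.degrees(o['ee_rot'][2]-o['ee_rot'][0]),o['wrist_force'],o['width'])
s=snap('side');cv2.imwrite('pics/s7c.png',cv2.resize(s['pixels'][130:330,230:380,::-1],None,fx=3,fy=3,interpolation=cv2.INTER_CUBIC))
s=snap('wrist','wrist7.png');P=cloud(s)
a=np.radians(86.45);ey=np.array([np.cos(a),np.sin(a)]);ex=np.array([ey[1],-ey[0]]);C=np.array([.5636,-.1168])
im=s['pixels'].astype(int);red=(im[...,0]>90)&(im[...,1]<60)&(im[...,2]<70)
q=P[red]; y=(q[:,:2]-C)@ey; x=(q[:,:2]-C)@ex
for nm,m in(('L',(y>.04)&(y<.11)&(q[:,2]>.11)),('R',(y<-.09)&(y>-.15)&(q[:,2]>.1)&(q[:,2]<.14))):
    print(nm,m.sum(), y[m].min() if m.any() else 0,y[m].max() if m.any() else 0, q[m][:,2].max() if m.any() else 0)
```

```text
18.05 [ 0.5507 -0.2923  0.1108] 266.57374211490986 [-0.3374  1.8243 -0.5085] 0.000288662836359481
L 0 0 0 0
R 1285 -0.12536188310152777 -0.10133520091435404 0.12598085151414823
```

View pics/s7c.png

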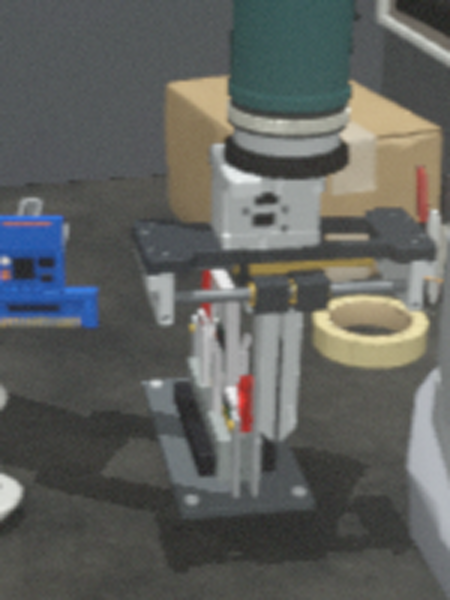

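View pics/wrist7.png

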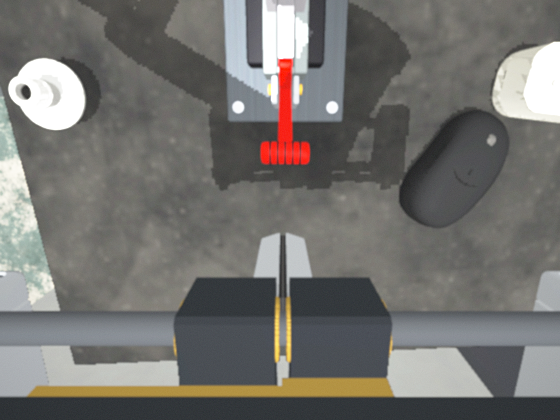

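drive_tool(commands=[[[-0.004, 0.008, -0.04, 0], [-0.004, 0, -0.04, 0], [-0.002, 0, -0.04, 0], [-0.006, 0, -0.027, 0], [-0.009, 0, -0.017, 0], [-0.009, 0, -0.017, 0]]])

```text
time: 18.75
tool_pos: [0.5581, -0.2492, 0.1249]
ee_rot: [0.701, 1.57, -0.93]
wrist_force: [0.6, 0.6, -0.3]
width: 0.0007
```

drive_tool(commands=[[[0, 0, 0, 0]]])

```text
time: 18.85
tool_pos: [0.5583, -0.2493, 0.1252]
ee_rot: [1.115, 1.57, -0.516]
wrist_force: [0.5, 0.1, 0.5]
width: 0.0005
```

Run:
```python
from h import *
np.set_printoptions(precision=4,suppress=True)
o=robot.get_obs();print(o['time'],o['tool_pos'],o['ee_rot'],o['wrist_force'])
s=snap('wrist','wrist8.png')
P=cloud(s)
a=np.radians(86.45);ey=np.array([np.cos(a),np.sin(a)]);C=np.array([.5636,-.1168])
im=s['pixels'].astype(int);red=(im[...,0]>90)&(im[...,1]<60)&(im[...,2]<70)
q=P[red]; y=(q[:,:2]-C)@ey; m=(y<-.05)&(y>-.15)&(q[:,2]>.1)&(q[:,2]<.15)
print(y[m].min(),y[m].max(),q[m][:,2].max())
s=snap('side');cv2.imwrite('pics/s8c.png',cv2.resize(s['pixels'][130:330,230:380,::-1],None,fx=3,fy=3,interpolation=cv2.INTER_CUBIC))
```

```text
18.85 [ 0.5583 -0.2493  0.1252] [ 1.1149  1.5697 -0.5159] [0.5022 0.0881 0.5138]
-0.12440826582325926 -0.10160735990500196 0.12551868092913632
```

View pics/wrist8.png

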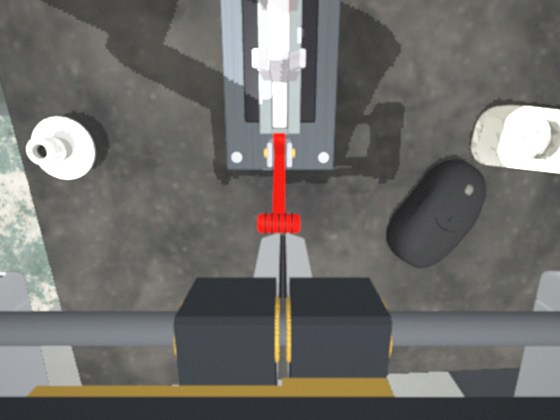

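View pics/s8c.png

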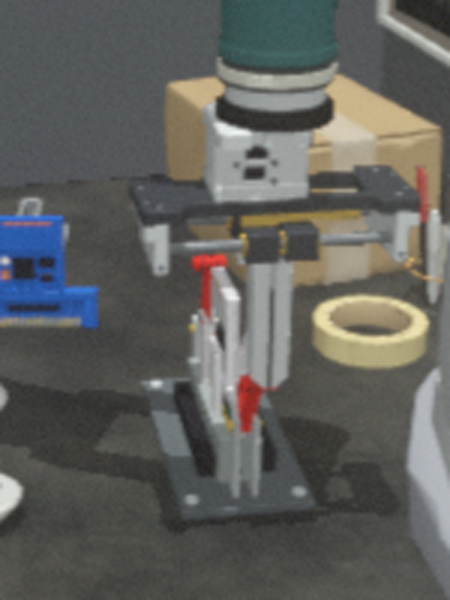

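The fingertips ended up a little high, above the bar at (280,222), and the lever hasn't moved. I'll back out, lower and re-approach.

drive_tool(commands=[[[0, 0, 0.04, 0], [0, 0, 0.04, 0], [0.03, 0, 0, 0], [0.03, 0, 0, 0], [0, 0, 0, 0], [0, 0, 0, 0]]])

```text
time: 19.55
tool_pos: [0.5564, -0.2693, 0.1086]
ee_rot: [-2.09, 1.569, 2.562]
wrist_force: [-0.0, -0.7, 0.1]
width: 0.0001
```

drive_tool(commands=[[[-0.003, 0, -0.027, 0], [-0.004, 0, -0.025, 0], [-0.007, 0, -0.017, 0], [-0.009, 0, -0.017, 0]]])

```text
time: 19.95
tool_pos: [0.5583, -0.248, 0.1159]
ee_rot: [0.438, 1.569, -1.193]
wrist_force: [0.0, -1.3, 1.3]
width: 0.0004
```

drive_tool(commands=[[[-0.009, 0, -0.018, 0], [-0.008, 0, -0.018, 0], [-0.006, 0, -0.018, 0], [-0.005, 0, -0.018, 0], [-0.004, 0, -0.018, 0], [-0.003, 0, -0.018, 0]]])

```text
time: 20.55
tool_pos: [0.5597, -0.2207, 0.1239]
ee_rot: [-2.391, 1.571, 2.261]
wrist_force: [0.3, -0.8, 0.8]
width: 0.0003
```

drive_tool(commands=[[[-0.003, 0, -0.014, 0], [-0.003, 0, -0.014, 0], [0, 0, -0.012, 0], [0, 0, -0.008, 0], [0, 0, -0.008, 0]]])

```text
time: 21.05
tool_pos: [0.5603, -0.2094, 0.1255]
ee_rot: [-0.017, 1.566, -1.649]
wrist_force: [-0.2, -7.4, -0.3]
width: 0.0008
```

drive_tool(commands=[[[0, 0, -0.008, 0], [0, 0, -0.008, 0], [0, 0, -0.008, 0]]])

```text
time: 21.35
tool_pos: [0.5606, -0.2038, 0.1255]
ee_rot: [0.005, 1.566, -1.627]
wrist_force: [0.5, -7.9, -1.6]
width: 0.0004
```

drive_tool(commands=[[[0.001, 0, -0.008, 0], [0.001, 0, -0.008, 0]]])

```text
time: 21.55
tool_pos: [0.5609, -0.1999, 0.1251]
ee_rot: [0.009, 1.566, -1.624]
wrist_force: [-0.6, -7.7, -1.1]
width: 0.0003
```

drive_tool(commands=[[[0.001, 0, -0.008, 0], [0.001, 0, -0.008, 0]]])

```text
time: 21.75
tool_pos: [0.5611, -0.1959, 0.1245]
ee_rot: [0.016, 1.566, -1.617]
wrist_force: [-1.2, -6.4, -1.8]
width: 0.0004
```

drive_tool(commands=[[[0.001, 0, -0.008, 0], [0.001, 0, -0.008, 0]]])

```text
time: 21.95
tool_pos: [0.5613, -0.1921, 0.1237]
ee_rot: [-0.017, 1.566, -1.651]
wrist_force: [-0.3, -7.8, -2.0]
width: 0.0005
```

drive_tool(commands=[[[0.001, 0, -0.008, 0]]])

```text
time: 22.05
tool_pos: [0.5615, -0.1902, 0.1233]
ee_rot: [-0.029, 1.565, -1.662]
wrist_force: [0.4, -8.0, -3.5]
width: 0.0003
```

drive_tool(commands=[[[0, 0, 0.04, 0], [-0.1, 0, 0, 0], [-0.06, 0, -0.05, 0], [0, 0, -0.15, 0], [0, 0, -0.18, 0], [0, 0, -0.18, 0], [0, 0, -0.12, 0], [0, 0, -0.054, 0], [0, 0, 0, 0], [0.08, 0, 0, 0], [0.08, 0, 0, 0], [0, 0, 0, 0], [0, 0, 0, 0]]])

```text
time: 23.35
tool_pos: [0.5721, -0.0153, 0.1237]
ee_rot: [-1.246, 1.57, -2.879]
wrist_force: [0.6, 0.5, 1.0]
width: 0.0003
```

drive_tool(commands=[[[0, 0, 0.024, 0], [0, 0, 0.024, 0], [0, 0, 0.02, 0], [0, 0, 0.01, 0], [0, 0, 0.008, 0]]])

```text
time: 23.85
tool_pos: [0.5717, -0.0341, 0.1247]
ee_rot: [2.66, 1.566, 1.029]
wrist_force: [0.6, 6.0, 2.5]
width: 0.0006
```

drive_tool(commands=[[[0, 0, 0.008, 0], [0.001, 0, 0.008, 0]]])

```text
time: 24.05
tool_pos: [0.5715, -0.0371, 0.1242]
ee_rot: [2.774, 1.566, 1.144]
wrist_force: [0.8, 6.9, 1.9]
width: 0.0005
```

drive_tool(commands=[[[0.001, 0, 0.008, 0], [0.001, 0, 0.008, 0]]])

```text
time: 24.25
tool_pos: [0.5712, -0.0409, 0.1234]
ee_rot: [2.836, 1.565, 1.206]
wrist_force: [0.8, 6.6, 1.7]
width: 0.0002
```

drive_tool(commands=[[[0.002, 0, 0.008, 0], [0.002, 0, 0.008, 0]]])

```text
time: 24.45
tool_pos: [0.571, -0.0447, 0.1223]
ee_rot: [2.857, 1.565, 1.227]
wrist_force: [1.7, 7.7, 0.7]
width: 0.0006
```

drive_tool(commands=[[[0.003, 0, 0.008, 0], [0.003, 0, 0.006, 0]]])

```text
time: 24.65
tool_pos: [0.5707, -0.0483, 0.1209]
ee_rot: [2.844, 1.565, 1.214]
wrist_force: [1.1, 7.5, 1.2]
width: 0.0004
```

drive_tool(commands=[[[0.003, 0, 0.006, 0], [0.003, 0, 0.006, 0]]])

```text
time: 24.85
tool_pos: [0.5706, -0.0512, 0.1197]
ee_rot: [2.824, 1.565, 1.194]
wrist_force: [1.1, 8.6, 3.8]
width: 0.0006
```

drive_tool(commands=[[[0.003, 0, 0.006, 0]]])

```text
time: 24.95
tool_pos: [0.5706, -0.0519, 0.1194]
ee_rot: [2.853, 1.564, 1.223]
wrist_force: [-0.3, 9.9, 4.6]
width: 0.0004
```

drive_tool(commands=[[[0.003, 0, 0.006, 0]]])

```text
time: 25.05
tool_pos: [0.5706, -0.0527, 0.1191]
ee_rot: [2.872, 1.562, 1.243]
wrist_force: [0.3, 13.0, 6.2]
width: 0.0008
```

drive_tool(commands=[[[0.002, 0, 0.003, 0]]])

```text
time: 25.15
tool_pos: [0.5706, -0.053, 0.1189]
ee_rot: [2.862, 1.561, 1.233]
wrist_force: [-0.8, 12.2, 7.8]
width: 0.0008
```

drive_tool(commands=[[[0, 0, 0, 0]]])

```text
time: 25.25
tool_pos: [0.5706, -0.053, 0.1189]
ee_rot: [2.863, 1.562, 1.234]
wrist_force: [-0.4, 11.9, 5.7]
width: 0.0005
```

Left shows a firm rise (8 → ~14 N along the arc). Next I'll bring the right lever to its stop.

drive_tool(commands=[[[0, 0, -0.04, 0], [-0.1, 0, 0, 0], [-0.08, 0, 0.05, 0], [0, 0, 0.15, 0], [0, 0, 0.17, 0], [0, 0, 0.17, 0], [0, 0, 0.1, 0], [0, 0, 0.056, 0], [0, 0, 0, 0], [0.08, 0, 0, 0], [0.09, 0, 0, 0], [0, 0, 0, 0], [0, 0, 0, 0]]])

```text
time: 26.55
tool_pos: [0.5597, -0.2202, 0.1194]
ee_rot: [-2.034, 1.57, 2.62]
wrist_force: [-0.8, -0.9, 0.1]
width: 0.0002
```

drive_tool(commands=[[[-0.01, 0, -0.03, 0], [0, 0, -0.032, 0], [0, 0, -0.03, 0], [0, 0, -0.016, 0], [0, 0, -0.01, 0]]])

```text
time: 27.05
tool_pos: [0.5618, -0.1923, 0.1226]
ee_rot: [0.458, 1.568, -1.173]
wrist_force: [-0.3, -2.8, -0.1]
width: 0.0003
```

drive_tool(commands=[[[0.002, 0, -0.008, 0], [0.002, 0, -0.008, 0]]])

```text
time: 27.25
tool_pos: [0.562, -0.1902, 0.1221]
ee_rot: [0.334, 1.566, -1.298]
wrist_force: [-0.3, -6.8, 2.9]
width: 0.0003
```

drive_tool(commands=[[[0.003, 0, -0.006, 0], [0.003, 0, -0.006, 0]]])

```text
time: 27.45
tool_pos: [0.5623, -0.1875, 0.121]
ee_rot: [0.427, 1.566, -1.206]
wrist_force: [-1.4, -4.9, 4.8]
width: 0.0008
```

drive_tool(commands=[[[0.003, 0, -0.006, 0], [0.003, 0, -0.006, 0]]])

```text
time: 27.65
tool_pos: [0.5625, -0.1846, 0.1197]
ee_rot: [0.486, 1.565, -1.147]
wrist_force: [-1.7, -5.9, 5.3]
width: 0.0004
```

drive_tool(commands=[[[0.003, 0, -0.006, 0]]])

```text
time: 27.75
tool_pos: [0.5627, -0.1831, 0.119]
ee_rot: [0.492, 1.565, -1.141]
wrist_force: [-1.5, -5.7, 4.6]
width: 0.0006
```

drive_tool(commands=[[[0.003, 0, -0.006, 0]]])

```text
time: 27.85
tool_pos: [0.5627, -0.1816, 0.1183]
ee_rot: [0.493, 1.565, -1.14]
wrist_force: [-1.0, -5.8, 5.6]
width: 0.0009
```

drive_tool(commands=[[[0.003, 0, -0.006, 0]]])

```text
time: 27.95
tool_pos: [0.5628, -0.1809, 0.1179]
ee_rot: [0.426, 1.564, -1.208]
wrist_force: [-2.8, -7.3, 6.6]
width: 0.0001
```

drive_tool(commands=[[[0.002, 0, -0.006, 0]]])

```text
time: 28.05
tool_pos: [0.5629, -0.1803, 0.1178]
ee_rot: [0.366, 1.562, -1.268]
wrist_force: [-1.7, -9.3, 7.3]
width: 0.0009
```

drive_tool(commands=[[[0.002, 0, -0.004, 0]]])

```text
time: 28.15
tool_pos: [0.5629, -0.18, 0.1176]
ee_rot: [0.344, 1.561, -1.29]
wrist_force: [-3.0, -10.3, 8.0]
width: 0.0008
```

drive_tool(commands=[[[0.002, 0, -0.005, 0]]])

```text
time: 28.25
tool_pos: [0.563, -0.1794, 0.1174]
ee_rot: [0.327, 1.559, -1.307]
wrist_force: [-2.3, -11.7, 7.7]
width: 0.0003
```

drive_tool(commands=[[[0.002, 0, -0.005, 0]]])

```text
time: 28.35
tool_pos: [0.563, -0.1789, 0.1172]
ee_rot: [0.308, 1.558, -1.327]
wrist_force: [-3.4, -13.2, 9.4]
width: 0.0006
```

drive_tool(commands=[[[0, 0, 0, 0]]])

```text
time: 28.45
tool_pos: [0.563, -0.1789, 0.1172]
ee_rot: [0.314, 1.558, -1.321]
wrist_force: [-2.7, -12.3, 7.1]
width: 0.0008
```

Right is firm at about 16 N along the arc. I'll lift off and check the card's level, then re-press left.

drive_tool(commands=[[[0, 0, 0.04, 0], [-0.1, 0, 0, 0], [-0.16, 0, -0.05, 0], [-0.12, 0, -0.15, 0], [0, 0, -0.05, 0], [0, 0, 0, 0], [0, 0, 0, 0]]])

```text
time: 29.15
tool_pos: [0.565, -0.12, 0.2065]
ee_rot: [-1.733, 1.567, 2.919]
wrist_force: [0.5, -0.3, -0.1]
width: 0.0004
```

```bash
cat > chk.py <<'E'
from h import *
import sys
np.set_printoptions(precision=4,suppress=True)
o=robot.get_obs();print(o['time'],o['tool_pos'],o['wrist_force'],o['width'])
a=np.radians(86.45);ey=np.array([np.cos(a),np.sin(a)]);ex=np.array([ey[1],-ey[0]]);C=np.array([.5636,-.1168])
for n in('wrist','top'):
    s=snap(n,n+sys.argv[1]+'.png');P=cloud(s);q=P.reshape(-1,3)
    y=(q[:,:2]-C)@ey;x=(q[:,:2]-C)@ex
    m=(abs(x)<.004)&(abs(y)<.033)&(q[:,2]>.12)&(q[:,2]<.15)
    if m.sum()>20:
        f=np.polyfit(y[m],q[m][:,2],1);print(n,'cardtop n',m.sum(),'z at -30,0,30',np.polyval(f,[-.03,0,.03]),'yrange',y[m].min(),y[m].max(),'z med',np.median(q[m][:,2]))
    im=s['pixels'].astype(int).reshape(-1,3);red=(im[:,0]>90)&(im[:,1]<60)&(im[:,2]<70)
    for nm,sg in(('L',1),('R',-1)):
        k=red&(y*sg>.035)&(y*sg<.14)&(q[:,2]>.112)&(q[:,2]<.14)
        if k.sum()>5: print(n,nm,k.sum(),'y',y[k].min(),y[k].max(),'z',q[k][:,2].max())
E
python3 chk.py 9
```

```text
29.15 [ 0.565  -0.12    0.2065] [ 0.5223 -0.2659 -0.1371] 0.000380874776713674
wrist cardtop n 615 z at -30,0,30 [0.133  0.1323 0.1316] yrange -0.022270173977810823 0.03250443859069261 z med 0.13233133904579097
wrist L 465 y 0.04682039805169572 0.06157611682821263 z 0.1305523261699886
top cardtop n 21 z at -30,0,30 [0.1263 0.1299 0.1334] yrange 0.005596274777589512 0.01623117762139446 z med 0.13137184982068598
top L 54 y 0.04593160706619567 0.06345739374662618 z 0.13295554608369828
```

View pics/wrist9.png

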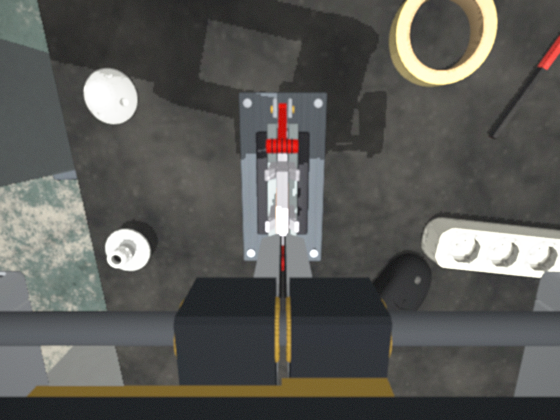

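drive_tool(commands=[[[0, 0, -0.12, 0], [0, 0, -0.17, 0], [0, 0, -0.12, 0], [0, 0, 0, 0], [0.1, 0, 0, 0], [0.15, 0, 0, 0], [0.1, 0, 0, 0], [0, 0, 0, 0], [0, 0, 0, 0]]])

```text
time: 30.15
tool_pos: [0.5717, -0.0191, 0.1206]
ee_rot: [-1.389, 1.569, -3.022]
wrist_force: [-0.4, -0.5, 1.2]
width: 0.0005
```

drive_tool(commands=[[[0, 0, 0.036, 0], [0, 0, 0.036, 0], [0, 0, 0.03, 0], [0, 0, 0.016, 0], [0.002, 0, 0.008, 0]]])

```text
time: 30.65
tool_pos: [0.5704, -0.05, 0.1213]
ee_rot: [1.543, 1.57, -0.09]
wrist_force: [0.7, 1.0, 0.4]
width: 0.0003
```

drive_tool(commands=[[[0.003, 0, 0.006, 0]]])

```text
time: 30.75
tool_pos: [0.5703, -0.0505, 0.1203]
ee_rot: [2.53, 1.569, 0.898]
wrist_force: [0.8, 2.4, 1.1]
width: 0.0005
```

drive_tool(commands=[[[0.003, 0, 0.006, 0]]])

```text
time: 30.85
tool_pos: [0.5703, -0.0512, 0.1196]
ee_rot: [2.781, 1.568, 1.15]
wrist_force: [-0.0, 4.6, 3.0]
width: 0.0005
```

drive_tool(commands=[[[0.003, 0, 0.006, 0]]])

```text
time: 30.95
tool_pos: [0.5703, -0.0518, 0.1193]
ee_rot: [2.833, 1.567, 1.203]
wrist_force: [-0.0, 6.4, 5.6]
width: 0.0003
```

drive_tool(commands=[[[0.003, 0, 0.006, 0]]])

```text
time: 31.05
tool_pos: [0.5703, -0.0522, 0.1191]
ee_rot: [2.867, 1.565, 1.238]
wrist_force: [-1.1, 9.3, 7.2]
width: 0.0006
```

drive_tool(commands=[[[0.002, 0, 0.006, 0]]])

```text
time: 31.15
tool_pos: [0.5703, -0.0527, 0.1189]
ee_rot: [2.909, 1.563, 1.28]
wrist_force: [-1.6, 12.0, 6.7]
width: 0.0003
```

drive_tool(commands=[[[0.002, 0, 0.005, 0]]])

```text
time: 31.25
tool_pos: [0.5703, -0.0533, 0.1187]
ee_rot: [2.921, 1.562, 1.292]
wrist_force: [-2.0, 12.7, 9.5]
width: 0.0008
```

drive_tool(commands=[[[0.002, 0, 0.004, 0]]])

```text
time: 31.35
tool_pos: [0.5703, -0.0537, 0.1185]
ee_rot: [2.921, 1.561, 1.293]
wrist_force: [-1.0, 13.4, 10.1]
width: 0.0008
```

drive_tool(commands=[[[0, 0, 0, 0]]])

```text
time: 31.45
tool_pos: [0.5703, -0.0538, 0.1185]
ee_rot: [2.919, 1.561, 1.29]
wrist_force: [-0.4, 12.8, 8.1]
width: 0.0003
```

drive_tool(commands=[[[0.002, 0, 0.005, 0]]])

```text
time: 31.55
tool_pos: [0.5703, -0.0543, 0.1182]
ee_rot: [2.925, 1.56, 1.297]
wrist_force: [-2.1, 14.2, 11.3]
width: 0.0006
```

drive_tool(commands=[[[0.001, 0, 0.003, 0]]])

```text
time: 31.65
tool_pos: [0.5702, -0.0546, 0.1181]
ee_rot: [2.943, 1.559, 1.315]
wrist_force: [-2.3, 15.6, 10.3]
width: 0.0007
```

Left is firm at about 18.6 N. One more confirming press on the right.

drive_tool(commands=[[[0, 0, -0.04, 0], [-0.1, 0, 0, 0], [-0.08, 0, 0.05, 0], [0, 0, 0.15, 0], [0, 0, 0.17, 0], [0, 0, 0.17, 0], [0, 0, 0.1, 0], [0, 0, 0.04, 0], [0, 0, 0, 0], [0.08, 0, 0, 0], [0.09, 0, 0, 0], [0, 0, 0, 0], [0, 0, 0, 0]]])

```text
time: 32.95
tool_pos: [0.5597, -0.2193, 0.1178]
ee_rot: [-2.019, 1.57, 2.635]
wrist_force: [-0.5, -0.5, 0.6]
width: 0.0005
```

drive_tool(commands=[[[-0.01, 0, -0.036, 0], [0, 0, -0.036, 0], [0, 0, -0.036, 0], [0, 0, -0.016, 0], [0.001, 0, -0.008, 0], [0.002, 0, -0.008, 0]]])

```text
time: 33.55
tool_pos: [0.5619, -0.1856, 0.1198]
ee_rot: [0.533, 1.57, -1.098]
wrist_force: [0.2, 0.4, 0.1]
width: 0.0008
```

drive_tool(commands=[[[0.002, 0, -0.006, 0], [0.002, 0, -0.006, 0]]])

```text
time: 33.75
tool_pos: [0.562, -0.1829, 0.1186]
ee_rot: [-1.231, 1.571, -2.862]
wrist_force: [0.0, 0.7, 0.5]
width: 0.0004
```

drive_tool(commands=[[[0.002, 0, -0.006, 0]]])

```text
time: 33.85
tool_pos: [0.5621, -0.1819, 0.1182]
ee_rot: [-0.022, 1.57, -1.654]
wrist_force: [0.5, -1.9, 0.4]
width: 0.0004
```

drive_tool(commands=[[[0.002, 0, -0.006, 0], [0.002, 0, -0.006, 0]]])

```text
time: 34.05
tool_pos: [0.5622, -0.1804, 0.1176]
ee_rot: [0.097, 1.567, -1.535]
wrist_force: [-1.0, -7.4, 1.6]
width: 0.0004
```

drive_tool(commands=[[[0.002, 0, -0.006, 0], [0.002, 0, -0.004, 0]]])

```text
time: 34.25
tool_pos: [0.5623, -0.1797, 0.1174]
ee_rot: [0.129, 1.563, -1.504]
wrist_force: [-1.8, -10.6, 2.3]
width: 0.0001
```

drive_tool(commands=[[[0.002, 0, -0.005, 0]]])

```text
time: 34.35
tool_pos: [0.5623, -0.1794, 0.1173]
ee_rot: [0.134, 1.561, -1.5]
wrist_force: [-2.2, -11.6, 5.1]
width: 0.0002
```

drive_tool(commands=[[[0.002, 0, -0.006, 0]]])

```text
time: 34.45
tool_pos: [0.5624, -0.1791, 0.1172]
ee_rot: [0.142, 1.559, -1.492]
wrist_force: [-3.3, -13.7, 4.1]
width: 0.0004
```

drive_tool(commands=[[[0.002, 0, -0.005, 0]]])

```text
time: 34.55
tool_pos: [0.5624, -0.1787, 0.117]
ee_rot: [0.138, 1.557, -1.496]
wrist_force: [-4.6, -15.3, 5.1]
width: 0.0004
```

drive_tool(commands=[[[0.002, 0, -0.004, 0]]])

```text
time: 34.65
tool_pos: [0.5625, -0.1784, 0.1169]
ee_rot: [0.149, 1.556, -1.486]
wrist_force: [-4.1, -15.9, 5.8]
width: 0.0004
```

Right is firm at the same place (~17 N). I'll retreat clear and check.

drive_tool(commands=[[[0, 0, 0.06, 0], [-0.1, 0, 0, 0], [-0.18, 0, 0, 0], [-0.18, 0, 0, 0], [-0.06, -0.1, 0, 0], [0, -0.18, 0, 0], [0, -0.18, 0, 0], [0, -0.1, 0, 0], [0, 0, 0, 0], [0, 0, 0, 0]]])

```text
time: 35.65
tool_pos: [0.4225, -0.177, 0.2443]
ee_rot: [2.052, 1.569, 0.421]
wrist_force: [0.2, -0.3, -0.2]
width: 0.0006
```

```bash
python3 chk.py 10
python3 - <<'E'
from h import *
s=load('top');a=cv2.resize(s['pixels'][150:240,285:415,::-1],None,fx=4,fy=4,interpolation=cv2.INTER_CUBIC)
s=snap('side');b=cv2.resize(s['pixels'][190:310,250:360,::-1],None,fx=3,fy=3,interpolation=cv2.INTER_CUBIC)
h=np.zeros((720,520,3),np.uint8)[:600];
c=np.zeros((360,860,3),np.uint8);c[:,:520]=a;c[:,525:855]=b;cv2.imwrite('pics/fin.png',cv2.resize(c,None,fx=.92,fy=.92))
E
```

```text
35.65 [ 0.4225 -0.177   0.2443] [ 0.2248 -0.259  -0.1582] 0.0005672679114703822
wrist cardtop n 651 z at -30,0,30 [0.1321 0.1322 0.1323] yrange -0.03167569427317868 0.032037662666700564 z med 0.13219068162970607
wrist L 482 y 0.04546563060882208 0.06120537310499164 z 0.13020416924829795
wrist R 370 y -0.05975614081082672 -0.0441533777639793 z 0.1295028672114951
top cardtop n 118 z at -30,0,30 [0.1318 0.1311 0.1305] yrange -0.030715519376666937 0.032693319899871225 z med 0.13180837097218076
top L 23 y 0.048736706115877104 0.06132574081842908 z 0.13222016176202755
top R 14 y -0.05781804401649796 -0.045004670128333674 z 0.13157386228520812
```

View pics/fin.png

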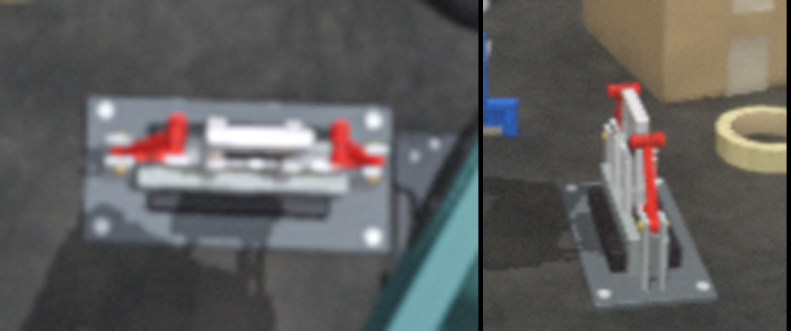

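View pics/wrist10.png

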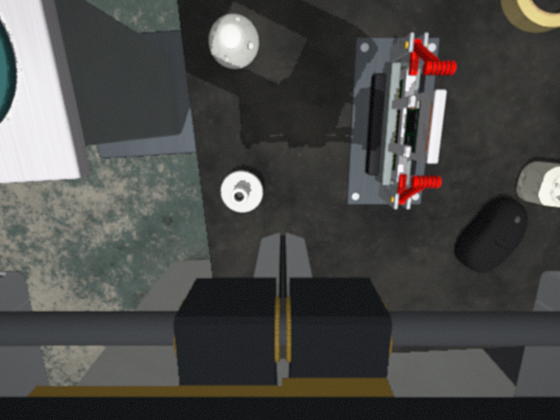

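The card's top is level at z≈0.132 (about 10 mm down). Both levers are in and symmetric (bar centres at y≈+0.053 and −0.052 m), and the arm touches nothing. Handing in.

```bash
python3 -c "
from bench import robot
o=robot.get_obs();print(o['time'],o['wrist_force']);print(robot.close_job())"
```

```text
35.8 [ 0.53969557  0.93474617 -0.201055  ]
the job is handed in; nothing more can be done
None
```

I took the grey card from its stand, set it in the slot on the contacts and let go. I then swung both red levers in alternately until each met its firm stop, and handed the job in at 35.8 s; it reports no verdict.

- **Lever force:** Each lever took about 6–9 N while the contacts gave. Force then rose steadily at the stop, to about 18.6 N on the left and 17 N on the right. A second press on each side met the stop in the same place.
- **Last camera check:** The wrist camera showed the card upright and level, with its top at 0.132 m, about 10 mm lower than when it rested on the contacts. Both levers were in and symmetric, at about 0.05 rad estimated from the bar positions.
- **Surroundings:** I did not measure how far the tape, mouse, dome and flange stand from where they began. No picture suggests they were touched.
- **What went wrong or disagreed:**
  - My first approach to the right lever came in too high and touched nothing, so I repeated it lower.
  - A check before the final presses showed the card's right end slightly high (about 2.6 mm end to end). The last wrist view showed it level.
  - The coarser top camera still read about 1 mm of difference the other way, over 60 mm.

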